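# Load the autosampler carriage and slide it home

### The job

Get the autosampler ready to run: stack all the vial trays on the carriage so that the pins of each drop fully into the sockets below, then put the cover plate on the stack, its pins in the top tray's sockets, and only then slide the carriage fully home. Before you finish, also push the glass column along its V-groove until its end touches the end stop. Do not knock over the bottle, the beaker or the jar.

Things in the scene. Friction and masses are not known exactly. Their poses are not given: they have to be found in the camera images.
- tray1: white open vial tray 124 (own x) x 60 mm (own y), 0.22 kg, one of up to 4 alike; may be absent. Black-capped vials are fixed in it, below the rim. Origin: its centre, level with its pin tips; z up. Pins 0-10 mm, floor underside 10, rim 40 mm above origin; plain upright outer walls, to be gripped across the 60 mm. 4 steel pins, 8 mm thick, round tips, at x +-53, y +-21 mm.
- tray2: vial tray, same as tray1; may be absent. Every tray has in its top, straight above its pins (x +-53, y +-21 mm), four 12 mm square sockets 17 mm deep for the pins of the tray above. Stacked, the upper tray's floor rests on the lower one's rim: 30 mm pitch. A half turn makes no difference.
- tray3: vial tray, same as tray1; may be absent
- tray4: vial tray, same as tray1; may be absent
- cover: aluminium cover plate 124 (x) x 60 (y) x 6 mm, 0.2 kg, with the same four corner pins as a tray and on top, along x, a black upright grip fin 60 mm long, 14 mm thick (y), 28 mm high. Origin: centre, level with the pin tips, z up; plate 10 to 16 mm above it, fin top at 44 mm. A half turn makes no difference. No sockets on top.
- sampler: fixed autosampler base, grey plate 225 x 185 x 8 mm. Origin on the bench under the deck's home position; x: the way the carriage goes home, y left, z up. Rails at y +-43 mm, 24 mm high. At y -100 mm runs an aluminium 90 degree V-groove from x -130 to 60 mm, vertex 20 and edges 29.5 mm above the bench, ending at the end stop, a block 50 mm high.
- groove_stop (a point): point on the groove's end stop where the column's axis meets its -x face: x 60, y -100, z 34 mm in the sampler's frame
- column: glass column with steel ends, a loose rod of 20 mm diameter, 120 mm long, 0.1 kg, lying in the V-groove short of the end stop; axis 34 mm, top 44 mm above the bench. Origin at its middle, x along it towards the stop; its near end is 60 mm on the -x side. Slides with about 1 N; can be pushed on its near end. May turn about x.
- column_tip (a point): centre of the column's far (+x) end face, 60 mm from its middle
- carriage (a joint): how far the sliding carriage is drawn out of the sampler towards the robot (sampler's -x), m: 0 fully home, at most 0.075. It slides against about 4 N of friction and stays where it is left.
- deck (a point): centre of the top face of the carriage's aluminium deck, 130 x 66 mm, 30 mm above the bench, axes as the sampler's, moving with the carriage. Four 12 mm square sockets, 16 mm deep, at x +-53, y +-21 mm take a tray's pins: the lowest tray's origin comes 10 mm below this point, each next tray (and the cover) 30 mm higher.
- handle_top (a point): middle of the top edge of the carriage's grey upright handle plate, 75 mm above the bench: 12 mm thick (x), 60 mm wide (y), 63 mm high, joined to the deck by a low bar (24 mm high); 145 mm from the deck's centre on the -x side, moving with the carriage
- reagent_bottle: bystander: brown glass bottle, 60 mm across, 125 mm tall, upright; origin at the centre of its foot, z up
- beaker: bystander: empty glass beaker, 68 mm across, 85 mm tall, upright; origin at the centre of its foot, z up
- powder_jar: bystander: white jar, 64 mm across, 75 mm tall, upright; origin at the centre of its foot, z up
Things that resemble listed ones, but are neither listed nor needed, are in the scene too. What is shaped like the tray3 but yellow is not meant.

How it is judged (in metres and radians):
On the way, in this order (a step that is already met when the one before it is completed fails the run):
1. all the trays present are stacked on the carriage, pins in the sockets (horizontal distance between each of tray1, tray2, tray3, tray4 and deck below 0.012 m and angle between each of tray1, tray2, tray3, tray4's own z axis and vertical below 0.05 rad and angle between the x axis of each of tray1, tray2, tray3, tray4 and the x axis of deck, either way round below 0.1 rad and (z of tray1 in the frame of deck between -0.013 and -0.007 m or z of tray1 in the frame of deck between 0.017 and 0.023 m or z of tray1 in the frame of deck between 0.047 and 0.053 m or z of tray1 in the frame of deck between 0.077 and 0.083 m) and linear speed of each of tray1, tray2, tray3, tray4 below 0.03 m/s and (z of tray2 in the frame of deck between -0.013 and -0.007 m or z of tray2 in the frame of deck between 0.017 and 0.023 m or z of tray2 in the frame of deck between 0.047 and 0.053 m or z of tray2 in the frame of deck between 0.077 and 0.083 m) and (z of tray3 in the frame of deck between -0.013 and -0.007 m or z of tray3 in the frame of deck between 0.017 and 0.023 m or z of tray3 in the frame of deck between 0.047 and 0.053 m or z of tray3 in the frame of deck between 0.077 and 0.083 m) and (z of tray4 in the frame of deck between -0.013 and -0.007 m or z of tray4 in the frame of deck between 0.017 and 0.023 m or z of tray4 in the frame of deck between 0.047 and 0.053 m or z of tray4 in the frame of deck between 0.077 and 0.083 m)), for 0.2 s.
2. the cover is seated on the stack (all of step 1 and horizontal distance between cover and deck below 0.012 m and angle between cover's own z axis and vertical below 0.05 rad and angle between the x axis of cover and the x axis of deck, either way round below 0.1 rad and (z of cover in the frame of deck between 0.077 and 0.083 m or z of cover in the frame of deck between 0.107 and 0.113 m) and linear speed of cover below 0.03 m/s), for 0.2 s.
3. the loaded and covered carriage is home (all of step 2 and value of joint carriage below 0.004 m), for 0.2 s.
At the end, for the whole second after the job is handed in: All trays present form one stack seated on the carriage with the cover on top (seated height within 3 mm, within 12 mm of the deck centre, level to 3 and in line to 6 degrees), at rest; carriage within 4 mm of home; column in its groove, its end within 3 mm of the stop (all of step 3 and x of column_tip in the frame of sampler between 0.057 and 0.062 m and distance between column_tip and groove_stop below 0.006 m and angle between the x axis of column and the x axis of sampler, either way round below 0.06 rad); the robot touches nothing.
It fails at once if the bottle is knocked over (angle between reagent_bottle's own z axis and vertical above 0.7 rad).
It fails at once if the beaker is knocked over (angle between beaker's own z axis and vertical above 0.7 rad).
It fails at once if the jar is knocked over (angle between powder_jar's own z axis and vertical above 0.7 rad).
Of tray1, tray2, tray3, tray4 only 3 to 4 are there at a start; the rules pass over those that are not, and their reading is None.
At some moment in a run one of tray1, tray2, tray3, tray4, cover may be knocked a few centimetres aside while the robot is not near it.
Once in a run the grip may slacken for a moment while it holds something.
It also fails if it takes over 208 s, if anything falls off the work surface, if the arm or the gripper's body presses on something with over 40 N, if the wrist force passes 120 N, or if a joint passes its speed limit or range.

### The arm

A 6-joint arm with a two-finger parallel gripper is mounted at the origin on the work surface. World frame = base frame: x ahead of the robot, y to its left, z up, the work surface at z = 0. Lengths are in m, angles in degrees, forces in N, time in s.
With the tool pointing down it reaches from about 0.3 to 1 m from the base axis. Payload 5.1 kg.
Tool frame: the origin (TCP) lies on the centre line of the jaws, within the pads' length; the fingertips stand 8 mm ahead of it and the grasp point (between the pads) lies 11 mm behind it; z points along the fingers, x is the direction in which the jaws open and shut, and the axes are right-handed (so a half turn about z gives the same grasp; the last joint's range is limited). The gripper opens to 95 mm and grips with 3 to 60 N. Pads are 20 mm wide; open, the fingers measure 119 mm over their backs; the gripper's body (75 mm by 180 mm) begins 59 mm behind the grasp point.
Start: joints at [63.965, 7.093, 94.555, -0, 78.352, -4.733], TCP at [0.236, 0.606, 0.223] pointing down, gripper open.
Joint ranges: [-149.61, 149.61], [-58.7, 133.49], [1.44, 155.28], [-77.14, 257.14], [18.33, 153.61], [-166.67, 166.67]. Speed limits (degrees/s): [147.25, 147.25, 180, 180, 180, 180].

### API

Orientations are given as [roll, pitch, yaw] about the fixed x, y, z axes, in that order (R = Rz(yaw) Ry(pitch) Rx(roll)).
In Python, from workcell import monitor, capture, hand_in gives the robot as it stands. The module is installed in compiled form; this text tells all that it offers.
- The arm moves only by the tool move_arm, never from a script. Its argument "plan" is a list of rows, each an object with "translation": the shift along the tool's x, y, z in mm, a list of three; "twist": the turn about the tool's z in rad. A call has 1 to 10 rows; each row is the pose to reach, as a shift and turn from the pose measured when the call began, along the tool's axes at that moment; what a row does not reach only later rows make up. A row lasts 1/10 s, in which the tool goes at most 50 mm and 8.59 degrees, less where a joint would pass 70% of its speed; a pose out of reach is approached as far as the arm can. A call with a gripper value outside its range is refused whole. "hand" is the finger opening in mm, from 0 to 95.1, set as the call begins (left out, the last holds). The fingers move at their own pace and stop on an object; "grip_force" is the grip in N (left out, the last holds). Time passes only in rows, so rows that repeat a pose let the fingers close. It gives the time, the measured TCP pose, the force and the opening at its end, in the units of the state.
- monitor.get_state(): the state, without advancing time (a new reading comes with each control period).
- capture(name): name is "scene" or "top" or "wrist"; returns a dict with "color" (384x512x3 uint8, blue, green, red), "depth" (384x512 float32, m along the optical axis (not along the pixel's ray), 0 where there is no reading), "intrinsics" (3x3 intrinsics, pixels), "T" (4x4, takes a point from camera to world coordinates). Camera axes: x right, y down, z forward; pixel columns grow to the right and rows downward; lengths in m; the calibration is good to about 2 mm. A picture is of the moment at which its call begins.
- hand_in(): hands the job in, once; it reports no verdict.
The state is a dict: "time": time; "joints": joint angles; "joint_vel": joint speeds; "joint_torque": joint torques, N m; "ee_pos": TCP position; "orientation": TCP orientation; "ft_force": force on the tool from outside, world axes, zero at the start; "torque": the same for the moment, N m; "gripper_width": opening from 0.0 (shut) to 1.0 (fully open).
Only numpy, scipy, OpenCV 4.12 (cv2) and the standard library are available. Lean on these libraries where they do the work, as an engineer would, in place of code of your own. Each camera call takes 0.05 s, during which the arm holds its last target. There are 200 camera calls.

## Working session

There is one attempt and no reset: what is moved stays moved. The work goes in short steps, Python scripts to look and compute and a tool call to move; the robot and the scene stay as the last step left them, time stands still between calls to the robot, and variables do not carry over. Pictures are saved under pics/ and viewed, about 12 in all and at most 16, crops included, and the job is handed in when it is done.

Besides the shell and the picture viewer there is one more tool, called after "Emit:" as name(argument=value, ...), one argument or row to a line, values as JSON. move_arm: Moves the arm, as the interface text tells. Its arguments: {"type":"object","properties":{"plan":{"type":"array"},"hand":{"type":"number"},"grip_force":{"type":"number"}},"required":["plan"]}

```bash
mkdir -p pics; cat > h.py <<'E'
import numpy as np,cv2
from workcell import monitor,capture,hand_in
def snap(n,f=None):
    c=capture(n)
    np.savez('/tmp/%s.npz'%n,**c)
    if f: cv2.imwrite('pics/'+f,c['color'])
    return c
def pts(c):
    d=c['depth'];K=np.array(c['intrinsics']);v,u=np.indices(d.shape)
    P=np.stack([(u-K[0,2])/K[0,0]*d,(v-K[1,2])/K[1,1]*d,d],-1)
    T=np.array(c['T']);W=P@T[:3,:3].T+T[:3,3]; W[d==0]=np.nan
    return W
E
python3 - <<'E'
from h import *
for n in('scene','top'):
    c=snap(n,n+'0.png');print(n,np.round(c['T'],3).tolist(),np.round(c['intrinsics'],1).tolist())
s=monitor.get_state();print(s)
E
```

```text
scene [[0.122, 0.687, -0.717, 1.311], [0.992, -0.099, 0.074, -0.096], [-0.02, -0.72, -0.694, 0.87], [0.0, 0.0, 0.0, 1.0]] [[394.7, 0.0, 259.5], [0.0, 394.7, 189.3], [0.0, 0.0, 1.0]]
top [[-0.009, -0.987, 0.163, 0.242], [-1.0, 0.009, -0.002, 0.017], [0.001, -0.163, -0.987, 1.636], [0.0, 0.0, 0.0, 1.0]] [[457.7, 0.0, 252.8], [0.0, 457.7, 193.7], [0.0, 0.0, 1.0]]
{'time': 0.1, 'joints': array([ 6.39629305e+01,  7.12991539e+00,  9.46249515e+01,  9.88084145e-05,
        7.83521145e+01, -4.73208948e+00]), 'joint_vel': array([-0.00439146, -0.13897653, -0.06408327,  0.02574457,  0.02017493,
        0.02266138]), 'joint_torque': array([ 4.35613892e-04, -4.18878329e+01, -3.61098397e+01,  7.75931636e-02,
        4.61611140e-02, -7.27179690e-05]), 'ee_pos': array([0.23594064, 0.60506667, 0.22152167]), 'orientation': array([-1.79991078e+02,  1.06608775e-01,  6.86950083e+01]), 'ft_force': array([-0.4645772 ,  0.27241041,  0.1355803 ]), 'torque': array([-0.0041381 ,  0.03635623, -0.01709331]), 'gripper_width': 0.9974526553300485}
```

View pics/scene0.png

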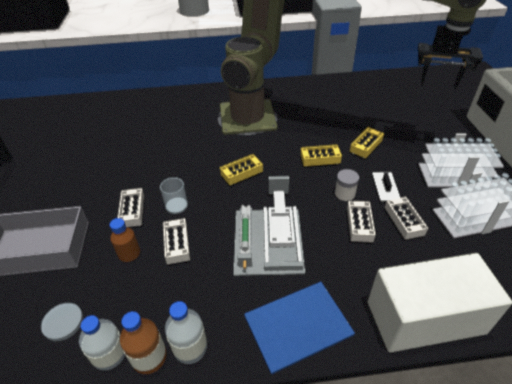

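View pics/top0.png

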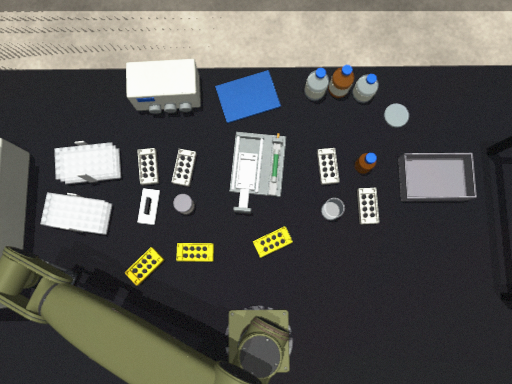

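Scene: the white trays sit at top-view px (148,167), (184,168), (328,166) and (368,205), the cover at (148,206). The yellow trays at (144,266), (195,252) and (272,241) don't count. Sampler is around (258,165), with the jar at (184,204), the beaker at (333,209) and the bottle at (367,162).

```bash
cat > m.py <<'E'
from h import *
def ortho(c,zmin,zmax,box,res=0.001):
    W=pts(c).reshape(-1,3);C=c['color'].reshape(-1,3)
    m=(W[:,2]>zmin)&(W[:,2]<zmax)&(W[:,0]>box[0])&(W[:,0]<box[1])&(W[:,1]>box[2])&(W[:,1]<box[3])
    return W[m],C[m]
def rect(xy):
    (cx,cy),(w,h),a=cv2.minAreaRect((xy*1000).astype(np.float32))
    if w<h: w,h,a=h,w,a+90
    return np.round([cx,cy,w,h,(a+90)%180-90],1)
E
python3 - <<'E'
from m import *
c=dict(np.load('/tmp/top.npz'));W=pts(c)
hsv=cv2.cvtColor(c['color'],cv2.COLOR_BGR2HSV)
K=c['intrinsics'];T=c['T']
# white/grey blobs near px
for n,(u,v),(z0,z1) in [('A',(148,167),(.03,.05)),('B',(184,168),(.03,.05)),('C',(328,166),(.03,.05)),('D',(368,205),(.03,.05)),('cover',(148,206),(.005,.06)),('jar',(184,204),(.05,.09)),('beaker',(333,209),(.03,.1)),('bottle',(367,162),(.02,.14))]:
    w=W[v-30:v+30,u-24:u+24];s=c['color'][v-30:v+30,u-24:u+24]
    m=((w[...,2]>z0)&(w[...,2]<z1)).astype(np.uint8)
    k,L,st,ce=cv2.connectedComponentsWithStats(m)
    # component nearest the middle
    d=[np.hypot(*(ce[i]-[24,30]))+(st[i,4]<40)*99 for i in range(1,k)]
    i=1+int(np.argmin(d)); p=w[L==i]
    print(n,rect(p[:,:2]),np.round(np.nanmedian(p[:,2]),3),st[i,4])
# sampler region
g=W[120:220,220:295]
gm=(hsv[...,0]>45)&(hsv[...,0]<85)&(hsv[...,1]>80)
gm[:120]=0;gm[:,:220]=0;gm[:,300:]=0
p=W[gm];print('green',rect(p[:,:2]),np.nanmedian(p[:,2]),gm.sum())
for z0,z1,t in[(.004,.013,'plate'),(.027,.033,'deck30'),(.068,.08,'handle'),(.045,.056,'stop')]:
    m=((g[...,2]>z0)&(g[...,2]<z1)).astype(np.uint8)
    k,L,st,ce=cv2.connectedComponentsWithStats(m)
    for i in range(1,k):
        if st[i,4]>15: print(t,rect(g[L==i][:,:2]),st[i,4],np.round(ce[i]+[220,120]))
cv2.imwrite('pics/crop.png',cv2.resize(c['color'][110:225,125:395],None,fx=2.9,fy=2.9,interpolation=cv2.INTER_CUBIC))
E
```

```text
A [613.  391.7 125.5  62.3   6.6] 0.037 293
B [607.2 262.1 126.   61.6 -11.2] 0.038 293
C [ 608.4 -254.9  124.4   61.5    5.2] 0.038 283
D [ 462.9 -390.4  124.5   63.     1.8] 0.037 294
cover [468.8 387.8 135.   74.7  -6.7] 0.016 598
jar [472.  258.7  62.4  60.6  44.9] 0.074 274
beaker [ 449.3 -261.3   67.7   65.   -44.3] 0.068 174
bottle [ 609.2 -382.3   58.6   49.4   49.5] 0.085 308
green [341.4 -18.2 618.1  18.8 -10.2] 0.04214068930208015 94
plate [618.6 -30.2 234.5  65.4 -14.5] 513 [264. 167.]
plate [686.1  27.4  77.7  69.8  82.5] 244 [249. 145.]
plate [604.5 -88.1 221.   19.7  -6.3] 167 [281. 168.]
plate [627.5  33.   38.3  24.9  65. ] 35 [248. 162.]
plate [573.2  78.2 109.6  39.9  -5.7] 82 [233. 181.]
plate [587.4  42.9  61.5  49.6  59.4] 66 [247. 172.]
plate [596.4   0.9  65.2   5.6  -5.8] 27 [256. 170.]
plate [578.7  61.7  34.    8.5 -11. ] 18 [239. 175.]
deck30 [725.2  25.5  94.2  14.1  83.9] 67 [250. 135.]
deck30 [534.6 -64.5  43.3   8.5  -9.1] 20 [275. 186.]
deck30 [535.2  32.5  39.5  21.9  88.2] 36 [247. 186.]
handle [448.7  46.3  44.9  11.2  88.6] 44 [244. 209.]
stop [700.5 -76.2  33.2  15.8  84.4] 33 [277. 139.]
```

View pics/crop.png

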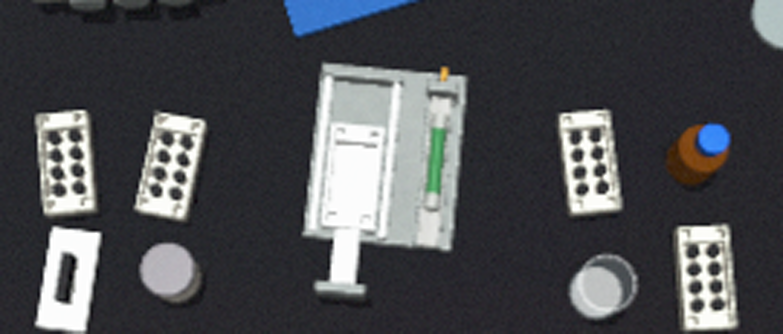

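The enlarged crop confirms the four white trays and the cover. First I'll look at the deck from above with the wrist camera.

Emit:
move_arm(
  plan=[
    {"translation": [-100,130,-100],"twist": 0},
    {"translation": [-200,260,-100],"twist": 0},
    {"translation": [-408,539,-100],"twist": -0.14},
    {"translation": [-408,539,-100],"twist": -0.26},
    {"translation": [-408,539,-100],"twist": -0.26},
    {"translation": [-408,539,-100],"twist": -0.26},
    {"translation": [-408,539,-100],"twist": -0.26},
    {"translation": [-408,539,-100],"twist": -0.26},
    {"translation": [-408,539,-100],"twist": -0.26},
    {"translation": [-408,539,-100],"twist": -0.26},
  ],
)

```text
time: 1.1
ee_pos: [0.4923, 0.1867, 0.3025]
orientation: [-180.0, 0.1, 83.6]
ft_force: [-0.3, 0.1, 0.6]
gripper_width: 1.001
```

```bash
cat >> m.py <<'E'
def to(x,y,z,yaw,frm=None):
    """mm, deg goal -> tool-frame shift (mm) and twist (rad); frm=(x,y,z,yaw) or measured"""
    if frm is None:
        s=monitor.get_state();p=np.array(s['ee_pos'])*1000;frm=[*p,s['orientation'][2]]
    from scipy.spatial.transform import Rotation as R
    s=monitor.get_state()
    Rm=R.from_euler('xyz',[180,0,frm[3]],degrees=True)
    d=Rm.inv().apply(np.array([x,y,z])-np.array(frm[:3]))
    tw=-np.radians((yaw-frm[3]+180)%360-180)
    return np.round(d,0).tolist(),round(float(tw),3)
def st():
    s=monitor.get_state();return round(s['time'],1),np.round(np.array(s['ee_pos'])*1000,1).tolist(),np.round(s['orientation'],1).tolist(),np.round(s['ft_force'],1).tolist(),round(s['gripper_width']*95.1,1)
E
python3 -c "
from m import *
print(st(),to(580,30,350,84))"
```

```text
(1.1, [492.3, 186.7, 302.5], [-180.0, 0.1, 83.6], [-0.3, 0.1, 0.6], 95.2) ([-146.0, 105.0, -48.0], -0.007)
```

Emit:
move_arm(
  plan=[
    {"translation": [-146,105,-48],"twist": 0},
    {"translation": [-146,105,-48],"twist": 0},
    {"translation": [-146,105,-48],"twist": 0},
    {"translation": [-146,105,-48],"twist": 0},
    {"translation": [-146,105,-48],"twist": 0},
    {"translation": [-146,105,-48],"twist": 0},
  ],
)

```text
time: 1.7
ee_pos: [0.5803, 0.0296, 0.35]
orientation: [-179.9, 0.1, 83.5]
ft_force: [-0.4, 0.1, -0.6]
gripper_width: 0.999
```

```bash
python3 -c "
from m import *
c=snap('wrist','w1.png');print(st(),np.round(c['T'],3).tolist(),np.round(c['intrinsics'],1).tolist())"
```

```text
(1.8, [579.9, 30.4, 349.7], [-179.9, 0.1, 83.6], [-0.8, 1.2, -1.2], 95.0) [[0.113, 0.961, 0.253, 0.508], [0.994, -0.109, -0.03, 0.038], [-0.001, 0.255, -0.967, 0.512], [0.0, 0.0, 0.0, 1.0]] [[337.5, 0.0, 252.5], [0.0, 337.5, 191.4], [0.0, 0.0, 1.0]]
```

View pics/w1.png

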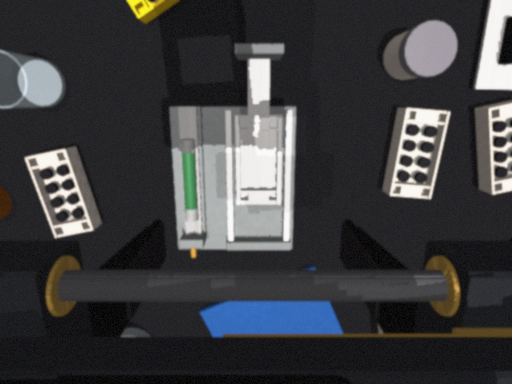

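```bash
python3 -c "
import cv2
i=cv2.imread('pics/w1.png')[100:220,215:310]
cv2.imwrite('pics/w1c.png',cv2.resize(i,None,fx=5,fy=5,interpolation=cv2.INTER_CUBIC))"
```

```text
(no output)
```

View pics/w1c.png

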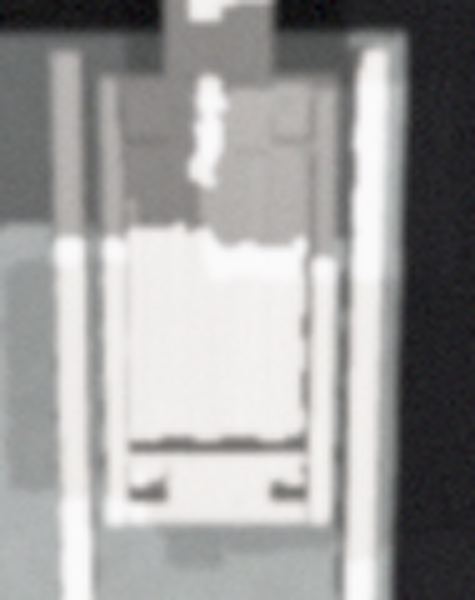

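```bash
cat >> m.py <<'E'
def ray(c,uv,z):
    K=np.array(c['intrinsics']);T=np.array(c['T']);uv=np.atleast_2d(uv).astype(float)
    d=np.c_[(uv-[K[0,2],K[1,2]])/[K[0,0],K[1,1]],np.ones(len(uv))]@T[:3,:3].T
    s=(z/1000-T[2,3])/d[:,2]
    return ((T[:3,3]+d*s[:,None])[:,:2]*1000)
E
python3 - <<'E'
from m import *
c=dict(np.load('/tmp/wrist.npz'))
q=np.array([[105,525],[330,522],[335,80],[102,78]])/5+[215,100]
p=ray(c,q-0.4,30);print(p.round(1),p.mean(0),[np.degrees(np.arctan2(*(p[a]-p[b])[::-1])) for a,b in((0,3),(1,2))],np.linalg.norm(p-np.roll(p,1,0),axis=1))
# rails: outer columns (bright) ; handle top by mask
W=pts(c);h=(W[...,2]>.068)&(W[...,2]<.082);h[:, :220]=0;h[:,300:]=0;h[90:]=0
print('handle',rect(W[h][:,:2]),np.nanmedian(W[h][:,2]),h.sum())
ys,xs=np.nonzero(h);print(xs.min(),xs.max(),ys.min(),ys.max())
# sampler plate outer yaw
m=(cv2.cvtColor(c['color'],cv2.COLOR_BGR2GRAY)>70).astype(np.uint8)
m[:90]=0;m[255:]=0;m[:,:150]=0;m[:,310:]=0
ct=max(cv2.findContours(m,0,2)[0],key=cv2.contourArea)
pp=ray(c,ct[:,0],8);print('plate',rect(pp/1000))
# column
hsv=cv2.cvtColor(c['color'],cv2.COLOR_BGR2HSV)
g=(hsv[...,0]>45)&(hsv[...,0]<85)&(hsv[...,1]>80);g[:100]=0;g[260:]=0;g[:,:150]=0;g[:,230:]=0
v,u=np.nonzero(g);gp=ray(c,np.c_[u,v],44);print('green',rect(gp/1000))
print('colends',ray(c,[[188,141],[192,234]],40),'stop',ray(c,[[193,238]],50))
W2=W[130:250,180:203];
for r in range(130,250,6): print(r,np.round(W[r,190]*1000,0).tolist(),c['color'][r,190].tolist())
E
```

```text
[[651.8  -4.4]
 [658.4  62.4]
 [530.4  75.6]
 [522.5  11.1]] [590.78632363  36.14805269] [np.float64(-6.8521106262803055), np.float64(-5.894078108653314)] [130.21310118  67.12966295 128.72238977  64.96341089]
handle [447.   52.1  58.5  11.2  83.4] 0.07469358979252133 535
235 283 44 54
plate [614.5  -4.  254.9 186.8  -6.3]
green [601.2 -76.  232.9  58.7 -20.7]
colends [[549.59506403 -57.76158239]
 [687.06413599 -74.1600358 ]] stop [[689.6537908  -71.32597862]]
130 [536.0, -56.0, 21.0] [146, 147, 149]
136 [544.0, -58.0, 21.0] [140, 144, 145]
142 [551.0, -55.0, 43.0] [115, 120, 120]
148 [559.0, -56.0, 43.0] [119, 122, 121]
154 [568.0, -58.0, 42.0] [99, 146, 85]
160 [576.0, -59.0, 43.0] [96, 151, 77]
166 [584.0, -60.0, 42.0] [99, 156, 82]
172 [592.0, -61.0, 45.0] [104, 161, 88]
178 [601.0, -63.0, 43.0] [105, 162, 87]
184 [610.0, -64.0, 43.0] [107, 165, 89]
190 [619.0, -66.0, 42.0] [109, 168, 93]
196 [628.0, -67.0, 42.0] [108, 165, 89]
202 [637.0, -69.0, 43.0] [107, 165, 88]
208 [646.0, -70.0, 43.0] [110, 163, 96]
214 [654.0, -71.0, 45.0] [205, 209, 211]
220 [664.0, -73.0, 43.0] [212, 216, 215]
226 [680.0, -79.0, 25.0] [216, 218, 222]
232 [689.0, -80.0, 25.0] [160, 161, 164]
238 [692.0, -77.0, 44.0] [78, 77, 78]
244 [699.0, -77.0, 50.0] [178, 179, 177]
```

```bash
cat >> m.py <<'E'
def tray(c,u,v,z=40,half=55,thr=130):
    """white rim blob near (u,v): ray-cast contour points at height z"""
    g=c['color'].min(2);W=pts(c)
    m=((g>thr)&(abs(W[...,2]*1000-z)<9)).astype(np.uint8)
    M=np.zeros_like(m);a,b=max(0,v-half),max(0,u-half);M[a:v+half,b:u+half]=m[a:v+half,b:u+half]
    M=cv2.morphologyEx(M,cv2.MORPH_CLOSE,np.ones((9,9)))
    k,L,s,ce=cv2.connectedComponentsWithStats(M)
    i=1+int(np.argmin([np.hypot(*(ce[i]-[u,v]))+(s[i,4]<100)*999 for i in range(1,k)]))
    ct=cv2.findContours((L==i).astype(np.uint8),0,2)[0][0][:,0]
    return rect(ray(c,ct,z)/1000),s[i,:4].tolist()
E
python3 - <<'E'
from m import *
c=dict(np.load('/tmp/wrist.npz'))
print('B',tray(c,417,153),'C',tray(c,62,192))
t=dict(np.load('/tmp/top.npz'))
for n,u,v in(('A',148,167),('B',184,168),('C',328,166),('D',368,205)): print(n,tray(t,u,v,half=30))
print(to(607,262,150,78.8))
E
```

```text
B (array([604.8, 260.6, 123.6,  61.4, -11.2]), [389, 108, 61, 91]) C (array([ 604.8, -254.8,  123.8,   61.4,    5.1]), [25, 149, 69, 89])
A (array([612.1, 391. , 124.5,  61.8,   6.1]), [138, 148, 19, 36])
B (array([606.7, 261.6, 124.9,  61.4, -11.2]), [172, 149, 23, 36])
C (array([ 607.4, -254.2,  124.9,   60.9,    5.1]), [318, 148, 21, 35])
D (array([ 462.1, -391.3,  123.3,   60.6,    2.1]), [359, 188, 19, 35])
([233.0, 1.0, 200.0], 0.084)
```

Emit:
move_arm(
  plan=[
    {"translation": [232,-1,200],"twist": 0.084},
    {"translation": [232,-1,200],"twist": 0.084},
    {"translation": [232,-1,200],"twist": 0.084},
    {"translation": [232,-1,200],"twist": 0.084},
    {"translation": [232,-1,200],"twist": 0.084},
    {"translation": [232,-1,200],"twist": 0.084},
    {"translation": [232,-1,200],"twist": 0.084},
    {"translation": [232,-1,200],"twist": 0.084},
    {"translation": [232,-1,200],"twist": 0.084},
    {"translation": [232,-1,200],"twist": 0.084},
  ],
  hand=95,
)

```text
time: 2.75
ee_pos: [0.6051, 0.2604, 0.1518]
orientation: [180.0, 0.0, 78.7]
ft_force: [0.4, -0.5, -0.2]
gripper_width: 0.997
```

```bash
python3 - <<'E'
from m import *
c=snap('wrist','w2.png');print(st())
g=tray(c,256,190,half=150);print(g);x,y,_,_,a=g[0];print(to(x,y,20,a+90))
E
```

```text
(2.8, [605.3, 260.2, 151.8], [180.0, -0.0, 78.7], [0.3, -0.6, 0.1], 95.0)
(array([640.6, 254.3,  59.9,  50. ,  78.7]), [219, 204, 71, 55])
([1.0, 36.0, 132.0], -1.571)
```

Emit:
move_arm(
  plan=[
    {"translation": [0,0,50],"twist": 0},
    {"translation": [0,0,100],"twist": 0},
    {"translation": [0,0,120],"twist": 0},
    {"translation": [0,0,132],"twist": 0},
    {"translation": [0,0,132],"twist": 0},
    {"translation": [0,0,132],"twist": 0},
  ],
)

```text
time: 3.4
ee_pos: [0.607, 0.2603, 0.022]
orientation: [179.8, -0.1, 78.7]
ft_force: [-0.5, 0.1, 0.3]
gripper_width: 0.997
```

Emit:
move_arm(
  plan=[
    {"translation": [0,0,0],"twist": 0},
    {"translation": [0,0,0],"twist": 0},
    {"translation": [0,0,0],"twist": 0},
    {"translation": [0,0,0],"twist": 0},
    {"translation": [0,0,0],"twist": 0},
    {"translation": [0,0,0],"twist": 0},
    {"translation": [0,0,0],"twist": 0},
    {"translation": [0,0,0],"twist": 0},
    {"translation": [0,0,0],"twist": 0},
    {"translation": [0,0,0],"twist": 0},
  ],
  hand=50,
  grip_force=30,
)

```text
time: 4.4
ee_pos: [0.607, 0.2604, 0.0221]
orientation: [179.8, -0.1, 78.7]
ft_force: [0.1, 0.9, 2.2]
gripper_width: 0.629
```

Emit:
move_arm(
  plan=[
    {"translation": [0,0,-30],"twist": 0},
    {"translation": [0,0,-80],"twist": 0},
    {"translation": [0,0,-130],"twist": 0},
    {"translation": [0,0,-180],"twist": 0},
    {"translation": [0,0,-180],"twist": 0},
    {"translation": [0,0,-180],"twist": 0},
  ],
)

```text
time: 5.0
ee_pos: [0.6068, 0.2602, 0.2033]
orientation: [179.7, -0.2, 78.7]
ft_force: [0.2, 0.3, -3.7]
gripper_width: 0.632
```

```bash
python3 - <<'E'
from m import *
c=snap('wrist','w3.png');print(st())
E
```

```text
(5.0, [605.5, 259.8, 200.6], [179.9, -0.0, 78.7], [-0.7, -0.1, -2.7], 59.8)
```

View pics/w3.png

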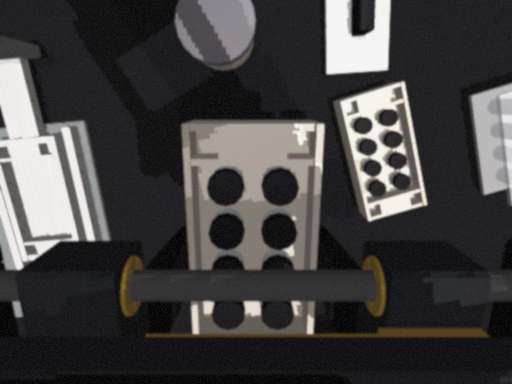

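```bash
cat >> m.py <<'E'
def held(c,off=18,row0=90):
    """near-end rim edge of held tray relative to the TCP: (tool x, tool y) of edge midpoint, implied tool-y centre"""
    s=monitor.get_state();p=np.array(s['ee_pos'])*1000;yw=np.radians(s['orientation'][2])
    W=pts(c)[...,2]*1000;m=(abs(W-(p[2]+off))<12);m[240:]=0;m[:, :140]=0;m[:,370:]=0
    v,u=np.nonzero(m);rows=[v[u==k].min() for k in range(205,305,5) if (u==k).any()]
    r=np.median(rows);cols=u[abs(v-r-4)<2];e=ray(c,[[cols.min(),r-.5],[cols.max()+1,r-.5]],p[2]+off)-p[:2]
    q=e@np.array([[np.cos(yw),np.sin(yw)],[np.sin(yw),-np.cos(yw)]]).T
    return r,q.round(1).tolist(),'centre off tool y',round(q[:,1].mean()+62,1)
E
python3 - <<'E'
from m import *
c=dict(np.load('/tmp/wrist.npz'));print(held(c));print('A',tray(c,385,150,half=75))
print(to(592,36,200,83.6))
E
```

```text
(np.float64(122.0), [[-29.6, -63.6], [30.7, -63.6]], 'centre off tool y', np.float64(-1.6))
A (array([610.1, 390.4, 124.3,  60.7,   6. ]), [340, 82, 87, 139])
([-222.0, 31.0, 1.0], -0.086)
```

Emit:
move_arm(
  plan=[
    {"translation": [-222,31,0],"twist": -0.086},
    {"translation": [-222,31,0],"twist": -0.086},
    {"translation": [-222,31,0],"twist": -0.086},
    {"translation": [-222,31,0],"twist": -0.086},
    {"translation": [-222,31,50],"twist": -0.086},
    {"translation": [-222,31,100],"twist": -0.086},
    {"translation": [-222,31,120],"twist": -0.086},
    {"translation": [-222,31,120],"twist": -0.086},
    {"translation": [-222,31,120],"twist": -0.086},
    {"translation": [-222,31,120],"twist": -0.086},
  ],
)

```text
time: 6.05
ee_pos: [0.5936, 0.0363, 0.0819]
orientation: [179.8, -0.0, 83.6]
ft_force: [0.6, -0.1, -1.8]
gripper_width: 0.63
```

```bash
python3 - <<'E'
from m import *
c=snap('wrist','w4.png');print(st(),held(c),to(592.6,35.8,42,83.6))
E
```

```text
(6.1, [594.1, 36.3, 82.6], [179.7, -0.0, 83.6], [-0.6, -0.8, -2.1], 59.8) (np.float64(123.0), [[-29.6, -65.0], [29.4, -65.0]], 'centre off tool y', np.float64(-3.0)) ([-1.0, -1.0, 41.0], 0.001)
```

Emit:
move_arm(
  plan=[
    {"translation": [0,-1,10],"twist": 0},
    {"translation": [0,-1,20],"twist": 0},
    {"translation": [0,-1,25],"twist": 0},
    {"translation": [0,-1,30],"twist": 0},
    {"translation": [0,-1,35],"twist": 0},
    {"translation": [0,-1,38],"twist": 0},
    {"translation": [0,-1,40],"twist": 0},
    {"translation": [0,-1,40],"twist": 0},
  ],
)

```text
time: 6.9
ee_pos: [0.5935, 0.0364, 0.0426]
orientation: [179.7, -0.0, 83.6]
ft_force: [-0.7, 1.2, -2.5]
gripper_width: 0.63
```

Emit:
move_arm(
  plan=[
    {"translation": [0,0,0],"twist": 0},
    {"translation": [0,0,0],"twist": 0},
    {"translation": [0,0,0],"twist": 0},
    {"translation": [0,0,0],"twist": 0},
    {"translation": [0,0,0],"twist": 0},
    {"translation": [0,0,-20],"twist": 0},
    {"translation": [0,0,-70],"twist": 0},
    {"translation": [0,0,-120],"twist": 0},
    {"translation": [0,0,-190],"twist": 0},
    {"translation": [0,0,-190],"twist": 0},
  ],
  hand=90,
)

```text
time: 7.9
ee_pos: [0.5948, 0.0364, 0.2397]
orientation: [179.1, -0.1, 83.6]
ft_force: [0.8, -0.8, -0.3]
gripper_width: 0.95
```

```bash
python3 - <<'E'
from m import *
c=snap('wrist','w5.png');t=snap('top');print(st())
for n,u,v in(('A',148,167),('C',328,166),('D',368,205)): print(n,tray(t,u,v,half=30))
i=c['color'];print(np.round(pts(c)[150:300:15,245,2]*1000))
g=tray(c,250,180,z=60,half=100);print(g)
print(to(610,390,230,96))
E
```

```text
(8.0, [594.8, 36.4, 238.3], [179.1, -0.1, 83.6], [1.1, -0.4, 0.3], 90.2)
A (array([611.7, 391.1, 125.3,  61.5,   6.1]), [137, 148, 20, 36])
C (array([ 607.6, -254.2,  124.5,   60.9,    5.1]), [318, 148, 21, 35])
D (array([ 462.1, -391.1,  123.2,   61.1,    1.9]), [358, 188, 20, 35])
[ 46.  41.  55.  56.  59.   7.   9.   8. 321. 326.]
(array([591.5,  36.5, 123.5,  60. ,  -6.4]), [222, 107, 61, 119])
([353.0, -24.0, 8.0], -0.216)
```

View pics/w5.png

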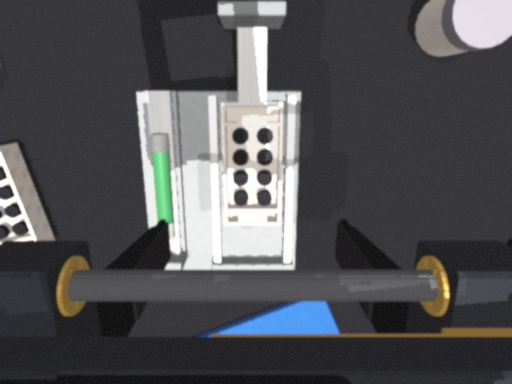

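```bash
cat >> m.py <<'E'
def to(x,y,z,yaw):
    from scipy.spatial.transform import Rotation as R
    s=monitor.get_state();p=np.array(s['ee_pos'])*1000
    d=R.from_euler('xyz',s['orientation'],degrees=True).inv().apply(np.array([x,y,z])-p)
    return np.round(d,1).tolist(),round(float(-np.radians((yaw-s['orientation'][2]+180)%360-180)),3)
E
python3 -c "
from m import *
print(st(),to(610,390.5,150,96))"
```

```text
(8.0, [594.8, 36.4, 238.3], [179.1, -0.1, 83.6], [1.1, -0.4, 0.3], 90.2) ([353.5, -25.5, 88.5], -0.216)
```

Emit:
move_arm(
  plan=[
    {"translation": [353,-25,88],"twist": -0.2},
    {"translation": [353,-25,88],"twist": -0.216},
    {"translation": [353,-25,88],"twist": -0.216},
    {"translation": [353,-25,88],"twist": -0.216},
    {"translation": [353,-25,88],"twist": -0.216},
    {"translation": [353,-25,88],"twist": -0.216},
    {"translation": [353,-25,88],"twist": -0.216},
    {"translation": [353,-25,88],"twist": -0.216},
    {"translation": [353,-25,88],"twist": -0.216},
    {"translation": [353,-25,88],"twist": -0.216},
  ],
  hand=95,
)

```text
time: 9.0
ee_pos: [0.6101, 0.3887, 0.1492]
orientation: [179.2, 0.2, 96.0]
ft_force: [-0.2, 0.3, 0.5]
gripper_width: 1.002
```

```bash
python3 -c "
from m import *
print(st(),to(610,390.5,22,96))
c=snap('wrist','w6.png');print(st(),to(610,390.5,22,96))"
```

```text
(9.0, [610.1, 388.7, 149.2], [179.2, 0.2, 96.0], [-0.2, 0.3, 0.5], 95.3) ([2.2, -1.6, 127.2], -0.0)
(9.1, [610.6, 388.3, 150.1], [179.2, 0.1, 95.9], [0.5, -0.2, 0.4], 95.3) ([2.5, -2.2, 128.1], -0.001)
```

Emit:
move_arm(
  plan=[
    {"translation": [2,-2,50],"twist": 0},
    {"translation": [2,-2,100],"twist": 0},
    {"translation": [2,-2,120],"twist": 0},
    {"translation": [2,-2,128],"twist": 0},
    {"translation": [2,-2,128],"twist": 0},
    {"translation": [2,-2,128],"twist": 0},
  ],
)

```text
time: 9.65
ee_pos: [0.612, 0.3899, 0.0248]
orientation: [179.0, 0.1, 95.9]
ft_force: [0.5, -0.2, 0.0]
gripper_width: 0.998
```

Emit:
move_arm(
  plan=[
    {"translation": [0,0,0],"twist": 0},
    {"translation": [0,0,0],"twist": 0},
    {"translation": [0,0,0],"twist": 0},
    {"translation": [0,0,0],"twist": 0},
    {"translation": [0,0,0],"twist": 0},
    {"translation": [0,0,0],"twist": 0},
    {"translation": [0,0,0],"twist": 0},
    {"translation": [0,0,0],"twist": 0},
  ],
  hand=50,
)

```text
time: 10.45
ee_pos: [0.612, 0.3901, 0.0249]
orientation: [179.0, 0.1, 95.9]
ft_force: [-1.0, 0.5, 1.6]
gripper_width: 0.628
```

Emit:
move_arm(
  plan=[
    {"translation": [0,0,-30],"twist": 0},
    {"translation": [0,0,-80],"twist": 0},
    {"translation": [0,0,-130],"twist": 0},
    {"translation": [0,0,-180],"twist": 0},
    {"translation": [0,0,-200],"twist": 0},
    {"translation": [0,0,-200],"twist": 0},
    {"translation": [0,0,-200],"twist": 0},
  ],
)

```text
time: 11.15
ee_pos: [0.6078, 0.3895, 0.2232]
orientation: [179.1, 0.1, 95.9]
ft_force: [0.4, 0.1, -2.9]
gripper_width: 0.631
```

```bash
python3 -c "
from m import *
c=snap('wrist','w7.png');print(st(),held(c));print(to(593,36.3,220,83.6))"
```

```text
(11.2, [607.2, 389.2, 221.4], [179.2, 0.2, 95.9], [-0.0, 0.3, -3.0], 59.9) (np.float64(124.0), [[-29.0, -63.6], [29.9, -63.6]], 'centre off tool y', np.float64(-1.6))
([-349.5, -50.3, 1.7], 0.214)
```

Emit:
move_arm(
  plan=[
    {"translation": [-350,-50,0],"twist": 0.1},
    {"translation": [-350,-50,0],"twist": 0.214},
    {"translation": [-350,-50,0],"twist": 0.214},
    {"translation": [-350,-50,0],"twist": 0.214},
    {"translation": [-350,-50,0],"twist": 0.214},
    {"translation": [-350,-50,0],"twist": 0.214},
    {"translation": [-350,-50,0],"twist": 0.214},
    {"translation": [-350,-50,50],"twist": 0.214},
    {"translation": [-350,-50,110],"twist": 0.214},
    {"translation": [-350,-50,110],"twist": 0.214},
  ],
)

```text
time: 12.2
ee_pos: [0.5876, 0.0351, 0.1012]
orientation: [-179.7, 0.1, 83.5]
ft_force: [-1.4, -0.5, -2.4]
gripper_width: 0.631
```

Emit:
move_arm(
  plan=[
    {"translation": [0,0,0],"twist": 0},
    {"translation": [0,0,0],"twist": 0},
  ],
)

```text
time: 12.4
ee_pos: [0.5866, 0.0355, 0.1001]
orientation: [-179.6, 0.1, 83.6]
ft_force: [0.8, -0.2, -0.8]
gripper_width: 0.631
```

```bash
python3 -c "
from m import *
c=snap('wrist','w8.png');print(st(),held(c,15));print(to(593,36.3,75,83.6))"
```

```text
(12.4, [588.1, 35.5, 102.0], [-179.8, 0.1, 83.6], [1.1, -1.1, -1.3], 59.7) (np.float64(124.0), [[-29.8, -65.3], [29.4, -65.3]], 'centre off tool y', np.float64(-3.3))
([1.4, 4.9, 27.0], -0.0)
```

Emit:
move_arm(
  plan=[
    {"translation": [1,6,0],"twist": 0},
    {"translation": [1,6,5],"twist": 0},
    {"translation": [1,6,10],"twist": 0},
    {"translation": [1,6,14],"twist": 0},
    {"translation": [1,6,17],"twist": 0},
  ],
)

```text
time: 12.95
ee_pos: [0.5937, 0.0359, 0.0844]
orientation: [-179.7, 0.1, 83.6]
ft_force: [-0.6, 0.1, -2.4]
gripper_width: 0.628
```

Emit:
move_arm(
  plan=[
    {"translation": [0,0,3],"twist": 0},
    {"translation": [0,0,6],"twist": 0},
    {"translation": [0,0,9],"twist": 0},
    {"translation": [0,0,10],"twist": 0},
    {"translation": [0,0,10],"twist": 0},
  ],
)

```text
time: 13.45
ee_pos: [0.5941, 0.0359, 0.0753]
orientation: [-179.8, 0.1, 83.6]
ft_force: [-2.2, 0.1, 2.5]
gripper_width: 0.626
```

Emit:
move_arm(
  plan=[
    {"translation": [0,0,0],"twist": 0},
    {"translation": [0,0,0],"twist": 0},
    {"translation": [0,0,0],"twist": 0},
    {"translation": [0,0,0],"twist": 0},
    {"translation": [0,0,0],"twist": 0},
    {"translation": [0,0,-20],"twist": 0},
    {"translation": [0,0,-70],"twist": 0},
    {"translation": [0,0,-120],"twist": 0},
    {"translation": [0,0,-190],"twist": 0},
    {"translation": [0,0,-190],"twist": 0},
  ],
  hand=90,
)

```text
time: 14.45
ee_pos: [0.597, 0.036, 0.2723]
orientation: [179.7, 0.0, 83.6]
ft_force: [0.7, -0.2, 0.4]
gripper_width: 0.946
```

```bash
python3 - <<'E'
from m import *
c=snap('wrist','w9.png');t=snap('top');print(st())
for n,u,v in(('C',328,166),('D',368,205)): print(n,tray(t,u,v,half=30))
print(tray(c,250,180,z=90,half=110))
print(to(605,-245,150,95))
E
```

```text
(14.6, [597.1, 36.0, 270.9], [179.7, 0.0, 83.6], [-0.2, 0.4, 0.7], 89.9)
C (array([ 606.9, -254.3,  126. ,   60.9,    5.1]), [318, 148, 21, 36])
D (array([ 488.1, -381.2,  124.8,   61.2,    1.8]), [355, 180, 20, 36])
(array([592.9,  35.8, 123.3,  59.9,  -6.4]), [222, 108, 61, 118])
([-278.3, 38.6, 121.3], -0.199)
```

Emit:
move_arm(
  plan=[
    {"translation": [-278,38,60],"twist": -0.1},
    {"translation": [-278,38,60],"twist": -0.199},
    {"translation": [-278,38,60],"twist": -0.199},
    {"translation": [-278,38,60],"twist": -0.199},
    {"translation": [-278,38,60],"twist": -0.199},
    {"translation": [-278,38,60],"twist": -0.199},
    {"translation": [-278,38,60],"twist": -0.199},
    {"translation": [-278,38,60],"twist": -0.199},
    {"translation": [-278,38,60],"twist": -0.199},
    {"translation": [-278,38,60],"twist": -0.199},
  ],
  hand=95,
)

```text
time: 15.55
ee_pos: [0.6043, -0.2431, 0.2114]
orientation: [179.7, 0.1, 95.1]
ft_force: [-0.5, -0.2, -0.2]
gripper_width: 0.997
```

```bash
python3 -c "
from m import *
c=snap('wrist','w10.png');print(st(),to(605,-245,22,95))
print(tray(c,256,200,half=140))"
```

```text
(15.6, [604.4, -243.2, 211.6], [179.7, 0.1, 95.1], [0.4, -0.3, 0.2], 95.3) ([-1.5, -0.6, 189.6], 0.002)
(array([ 604.8, -256. ,  123.5,   59.9,    5.1]), [209, 112, 62, 121])
```

View pics/w10.png

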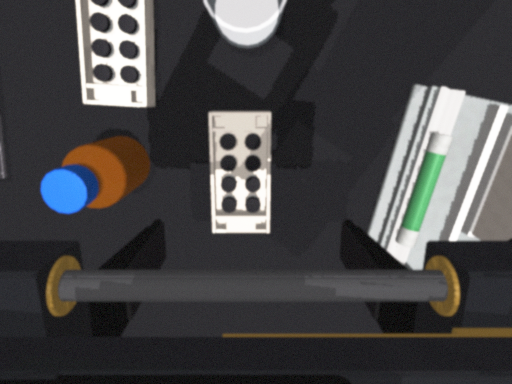

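The wrist view shows tray C centred at px (240,172) and the bottle at (110,175) to its left. I'll grip offset, away from the bottle, so the gripper body stays clear.

Emit:
move_arm(
  plan=[
    {"translation": [-1,-1,50],"twist": 0},
    {"translation": [-1,-1,100],"twist": 0},
    {"translation": [-1,-1,150],"twist": 0},
    {"translation": [-1,-1,175],"twist": 0},
    {"translation": [-1,-1,190],"twist": 0},
    {"translation": [-1,-1,190],"twist": 0},
    {"translation": [-1,-1,190],"twist": 0},
  ],
)

```text
time: 16.3
ee_pos: [0.6059, -0.2447, 0.0234]
orientation: [179.5, 0.2, 95.1]
ft_force: [1.1, -0.1, -0.6]
gripper_width: 0.998
```

Emit:
move_arm(
  plan=[
    {"translation": [0,0,0],"twist": 0},
    {"translation": [0,0,0],"twist": 0},
    {"translation": [0,0,0],"twist": 0},
    {"translation": [0,0,0],"twist": 0},
    {"translation": [0,0,0],"twist": 0},
    {"translation": [0,0,0],"twist": 0},
    {"translation": [0,0,0],"twist": 0},
    {"translation": [0,0,0],"twist": 0},
  ],
  hand=50,
)

```text
time: 17.1
ee_pos: [0.6065, -0.2451, 0.0243]
orientation: [179.5, 0.2, 95.1]
ft_force: [-0.2, -1.4, 5.0]
gripper_width: 0.628
```

Emit:
move_arm(
  plan=[
    {"translation": [0,0,-30],"twist": 0},
    {"translation": [0,0,-80],"twist": 0},
    {"translation": [0,0,-130],"twist": 0},
    {"translation": [0,0,-180],"twist": 0},
    {"translation": [0,0,-210],"twist": 0},
    {"translation": [0,0,-210],"twist": 0},
    {"translation": [0,0,-210],"twist": 0},
  ],
)

```text
time: 17.8
ee_pos: [0.6039, -0.2438, 0.2328]
orientation: [179.6, 0.2, 95.1]
ft_force: [-1.0, -0.5, -2.8]
gripper_width: 0.63
```

```bash
python3 -c "
from m import *
c=snap('wrist','w11.png');print(st(),held(c,17));print(to(593,36,230,83.6))
t=dict(np.load('/tmp/top.npz'));c=dict(np.load('/tmp/wrist.npz'))
import cv2
"
```

```text
(17.9, [603.2, -243.5, 231.0], [179.7, 0.1, 95.1], [0.2, 0.5, -2.2], 60.2) (np.float64(120.0), [[-30.3, -65.0], [29.9, -65.0]], 'centre off tool y', np.float64(-3.0))
([279.3, 14.9, 0.7], 0.201)
```

Emit:
move_arm(
  plan=[
    {"translation": [279,17,0],"twist": 0.1},
    {"translation": [279,17,0],"twist": 0.201},
    {"translation": [279,17,0],"twist": 0.201},
    {"translation": [279,17,0],"twist": 0.201},
    {"translation": [279,17,0],"twist": 0.201},
    {"translation": [279,17,0],"twist": 0.201},
    {"translation": [279,17,50],"twist": 0.201},
    {"translation": [279,17,95],"twist": 0.201},
    {"translation": [279,17,95],"twist": 0.201},
    {"translation": [279,17,95],"twist": 0.201},
  ],
)

```text
time: 18.85
ee_pos: [0.5935, 0.0359, 0.1327]
orientation: [-179.9, 0.0, 83.6]
ft_force: [-1.1, -0.3, -1.3]
gripper_width: 0.628
```

Emit:
move_arm(
  plan=[
    {"translation": [0,0,0],"twist": 0},
    {"translation": [0,0,0],"twist": 0},
  ],
)

```text
time: 19.05
ee_pos: [0.5949, 0.0356, 0.135]
orientation: [179.9, 0.0, 83.6]
ft_force: [0.6, -0.8, -1.6]
gripper_width: 0.63
```

```bash
python3 -c "
from m import *
c=snap('wrist','w12.png');print(st(),held(c,16));print(to(594.8,35.8,104,83.6))"
```

```text
(19.1, [594.9, 35.6, 135.0], [179.9, 0.0, 83.6], [0.7, -0.7, -1.9], 60.3) (np.float64(120.0), [[-30.0, -65.6], [30.0, -65.6]], 'centre off tool y', np.float64(-3.6))
([0.2, -0.2, 31.0], -0.0)
```

Emit:
move_arm(
  plan=[
    {"translation": [0,0.5,5],"twist": 0},
    {"translation": [0,0.5,10],"twist": 0},
    {"translation": [0,0.5,14],"twist": 0},
    {"translation": [0,0.5,18],"twist": 0},
    {"translation": [0,0.5,22],"twist": 0},
  ],
)

```text
time: 19.6
ee_pos: [0.5952, 0.0356, 0.1125]
orientation: [179.9, 0.0, 83.6]
ft_force: [-0.7, 0.7, -2.5]
gripper_width: 0.628
```

Emit:
move_arm(
  plan=[
    {"translation": [0,0,3],"twist": 0},
    {"translation": [0,0,6],"twist": 0},
    {"translation": [0,0,9],"twist": 0},
    {"translation": [0,0,10],"twist": 0},
  ],
)

```text
time: 20.0
ee_pos: [0.5963, 0.0355, 0.1045]
orientation: [179.8, 0.0, 83.6]
ft_force: [-3.6, -0.6, 9.3]
gripper_width: 0.627
```

Emit:
move_arm(
  plan=[
    {"translation": [0,0,0],"twist": 0},
    {"translation": [0,0,0],"twist": 0},
    {"translation": [0,0,0],"twist": 0},
    {"translation": [0,0,0],"twist": 0},
    {"translation": [0,0,0],"twist": 0},
    {"translation": [0,0,-20],"twist": 0},
    {"translation": [0,0,-70],"twist": 0},
    {"translation": [0,0,-120],"twist": 0},
    {"translation": [0,0,-190],"twist": 0},
    {"translation": [0,0,-190],"twist": 0},
  ],
  hand=90,
)

```text
time: 21.0
ee_pos: [0.5975, 0.0356, 0.3015]
orientation: [179.3, -0.0, 83.6]
ft_force: [-0.1, -0.2, 0.3]
gripper_width: 0.947
```

```bash
python3 - <<'E'
from m import *
c=snap('wrist','w13.png');t=snap('top');print(st())
print('D',tray(t,365,197,half=30))
g,b=tray(c,250,180,z=120,half=110);print(g,b)
W=pts(c)[...,2]*1000;x,y,w,h=b
print('corner z',[np.nanmedian(W[y+dy-2:y+dy+3,x+dx-2:x+dx+3]).round(1) for dx in(5,w-6) for dy in(4,h//2,h-6)])
print(to(486,-388,230,92))
E
```

```text
(21.1, [597.6, 35.6, 300.0], [179.3, -0.0, 83.6], [0.4, 0.2, 0.1], 89.9)
D (array([ 488.2, -381.2,  124.6,   61.2,    1.8]), [355, 180, 20, 36])
[593.   35.7 123.9  59.9  -6.4] [222, 106, 61, 119]
corner z [np.float64(118.1), np.float64(106.3), np.float64(119.2), np.float64(111.1), np.float64(102.4), np.float64(117.7)]
([-433.4, -64.5, 69.1], -0.147)
```

```bash
python3 - <<'E'
from m import *
t=dict(np.load('/tmp/top.npz'));W=(pts(t)*1000).round(0)
for u in range(396,412,2): print(u,W[180,u].tolist(),W[195,u].tolist())
b=W[195:225,318:348].reshape(-1,3);b=b[(b[:,2]>60)];print('beaker',b.min(0),b.max(0))
E
```

```text
396 [558.0, -508.0, 2.0] [504.0, -506.0, -4.0]
398 [557.0, -514.0, 5.0] [502.0, -511.0, 4.0]
400 [556.0, -520.0, 9.0] [503.0, -519.0, 2.0]
402 [552.0, -519.0, 33.0] [499.0, -519.0, 23.0]
404 [547.0, -519.0, 56.0] [495.0, -519.0, 46.0]
406 [544.0, -520.0, 71.0] [491.0, -517.0, 72.0]
408 [558.0, -552.0, 0.0] [502.0, -547.0, 4.0]
410 [557.0, -558.0, 3.0] [502.0, -554.0, 6.0]
beaker [ 416. -295.   63.] [ 482. -228.   93.]
```

Emit:
move_arm(
  plan=[
    {"translation": [-433,-64,69],"twist": -0.1},
    {"translation": [-433,-64,69],"twist": -0.147},
    {"translation": [-433,-64,69],"twist": -0.147},
    {"translation": [-433,-64,69],"twist": -0.147},
    {"translation": [-433,-64,69],"twist": -0.147},
    {"translation": [-433,-64,69],"twist": -0.147},
    {"translation": [-433,-64,69],"twist": -0.147},
    {"translation": [-433,-64,69],"twist": -0.147},
    {"translation": [-433,-64,69],"twist": -0.147},
    {"translation": [-433,-64,69],"twist": -0.147},
  ],
  hand=95,
)

```text
time: 22.1
ee_pos: [0.4835, -0.3907, 0.2258]
orientation: [179.6, -0.1, 91.7]
ft_force: [0.8, 0.2, 0.3]
gripper_width: 1.001
```

Emit:
move_arm(
  plan=[
    {"translation": [0,0,0],"twist": 0},
    {"translation": [0,0,0],"twist": 0},
  ],
)

```text
time: 22.3
ee_pos: [0.483, -0.3896, 0.2237]
orientation: [179.7, -0.2, 91.7]
ft_force: [0.4, -0.3, 0.7]
gripper_width: 1.0
```

```bash
python3 -c "
from m import *
c=snap('wrist','w14.png');print(st(),to(486,-384,22,92))
print(tray(c,240,180,half=140))"
```

```text
(22.4, [483.4, -389.4, 224.5], [179.6, -0.2, 91.8], [0.7, -0.0, 0.6], 95.1) ([4.7, 1.5, 202.5], -0.004)
(array([ 485.2, -383. ,  122.9,   59.9,    1.8]), [229, 115, 60, 116])
```

View pics/w14.png

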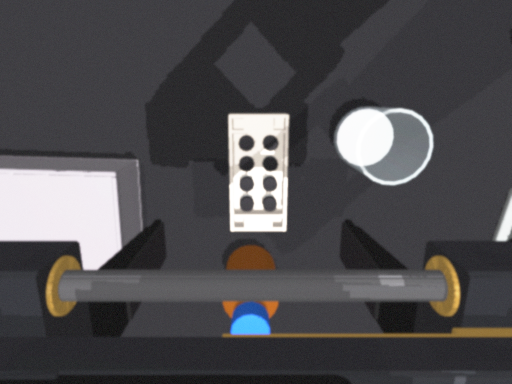

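Emit:
move_arm(
  plan=[
    {"translation": [0,1,50],"twist": 0},
    {"translation": [0,1,100],"twist": 0},
    {"translation": [0,1,150],"twist": 0},
    {"translation": [0,1,185],"twist": 0},
    {"translation": [0,1,202],"twist": 0},
    {"translation": [0,1,202],"twist": 0},
    {"translation": [0,1,202],"twist": 0},
  ],
)

```text
time: 23.05
ee_pos: [0.4871, -0.3891, 0.0244]
orientation: [179.5, -0.1, 91.8]
ft_force: [-0.6, 0.1, 0.2]
gripper_width: 0.998
```

Emit:
move_arm(
  plan=[
    {"translation": [0,0,0],"twist": 0},
    {"translation": [0,0,0],"twist": 0},
    {"translation": [0,0,0],"twist": 0},
    {"translation": [0,0,0],"twist": 0},
    {"translation": [0,0,0],"twist": 0},
    {"translation": [0,0,0],"twist": 0},
    {"translation": [0,0,0],"twist": 0},
    {"translation": [0,0,0],"twist": 0},
  ],
  hand=50,
)

```text
time: 23.85
ee_pos: [0.4872, -0.3892, 0.0247]
orientation: [179.5, -0.1, 91.8]
ft_force: [-1.6, 2.0, 4.3]
gripper_width: 0.632
```

Emit:
move_arm(
  plan=[
    {"translation": [0,0,-30],"twist": 0},
    {"translation": [0,0,-80],"twist": 0},
    {"translation": [0,0,-130],"twist": 0},
    {"translation": [0,0,-180],"twist": 0},
    {"translation": [0,0,-230],"twist": 0},
    {"translation": [0,0,-230],"twist": 0},
    {"translation": [0,0,-230],"twist": 0},
  ],
)

```text
time: 24.55
ee_pos: [0.4855, -0.3901, 0.2558]
orientation: [179.4, 0.1, 91.8]
ft_force: [0.6, 0.5, -2.5]
gripper_width: 0.627
```

```bash
python3 -c "
from m import *
c=snap('wrist','w15.png');print(st(),held(c,17));print(to(595,35.8,240,83.6))
"
```

```text
(24.6, [484.7, -389.3, 253.1], [179.6, -0.1, 91.8], [-0.5, 0.1, -2.4], 60.1) (np.float64(122.0), [[-30.6, -64.1], [29.1, -64.1]], 'centre off tool y', np.float64(-2.1))
([421.3, 123.6, 15.0], 0.143)
```

Emit:
move_arm(
  plan=[
    {"translation": [421,124,0],"twist": 0.1},
    {"translation": [421,124,0],"twist": 0.143},
    {"translation": [421,124,0],"twist": 0.143},
    {"translation": [421,124,0],"twist": 0.143},
    {"translation": [421,124,0],"twist": 0.143},
    {"translation": [421,124,0],"twist": 0.143},
    {"translation": [421,124,0],"twist": 0.143},
    {"translation": [421,124,0],"twist": 0.143},
    {"translation": [421,124,0],"twist": 0.143},
    {"translation": [421,124,0],"twist": 0.143},
  ],
)

```text
time: 25.6
ee_pos: [0.5943, 0.0397, 0.2507]
orientation: [180.0, -0.2, 83.9]
ft_force: [-0.5, -2.1, -1.9]
gripper_width: 0.626
```

Emit:
move_arm(
  plan=[
    {"translation": [0,0,40],"twist": 0},
    {"translation": [0,0,80],"twist": 0},
    {"translation": [0,0,85],"twist": 0},
    {"translation": [0,0,85],"twist": 0},
  ],
)

```text
time: 26.0
ee_pos: [0.5922, 0.0394, 0.1623]
orientation: [-179.6, -0.2, 83.9]
ft_force: [0.3, -0.1, -1.6]
gripper_width: 0.631
```

```bash
python3 -c "
from m import *
c=snap('wrist','w16.png');print(st(),held(c,15));print(to(595,35.8,134.5,83.6))"
```

```text
(26.1, [594.0, 39.4, 165.1], [-179.9, -0.2, 83.9], [0.4, -0.4, -0.5], 60.1) (np.float64(123.0), [[-29.6, -66.1], [29.2, -66.1]], 'centre off tool y', np.float64(-4.1))
([-3.6, 1.4, 30.6], 0.005)
```

Emit:
move_arm(
  plan=[
    {"translation": [-3.5,2,0],"twist": 0.005},
    {"translation": [-3.5,2,5],"twist": 0.005},
    {"translation": [-3.5,2,10],"twist": 0.005},
    {"translation": [-3.5,2,15],"twist": 0.005},
    {"translation": [-3.5,2,18],"twist": 0.005},
    {"translation": [-3.5,2,21],"twist": 0.005},
  ],
)

```text
time: 26.65
ee_pos: [0.5954, 0.0359, 0.1437]
orientation: [-179.9, -0.2, 83.6]
ft_force: [0.2, 0.5, -2.5]
gripper_width: 0.632
```

Emit:
move_arm(
  plan=[
    {"translation": [0,0,3],"twist": 0},
    {"translation": [0,0,6],"twist": 0},
    {"translation": [0,0,9],"twist": 0},
    {"translation": [0,0,10],"twist": 0},
  ],
)

```text
time: 27.05
ee_pos: [0.5959, 0.0358, 0.135]
orientation: [-180.0, -0.2, 83.6]
ft_force: [-3.3, -0.8, 7.0]
gripper_width: 0.632
```

Tray 4 seated (z 135, against an expected 134.5). Release, then look for the cover.

Emit:
move_arm(
  plan=[
    {"translation": [0,0,0],"twist": 0},
    {"translation": [0,0,0],"twist": 0},
    {"translation": [0,0,0],"twist": 0},
    {"translation": [0,0,0],"twist": 0},
    {"translation": [0,0,0],"twist": 0},
    {"translation": [0,0,-20],"twist": 0},
    {"translation": [0,0,-70],"twist": 0},
    {"translation": [0,0,-120],"twist": 0},
    {"translation": [0,0,-170],"twist": 0},
    {"translation": [0,0,-170],"twist": 0},
  ],
  hand=90,
)

```text
time: 28.05
ee_pos: [0.5994, 0.0351, 0.3153]
orientation: [179.1, -0.3, 83.6]
ft_force: [-0.2, -0.2, 0.7]
gripper_width: 0.946
```

```bash
python3 - <<'E'
from m import *
c=snap('wrist','w17.png');t=snap('top','t17.png');print(st())
g,b=tray(c,250,180,z=150,half=110);print(g,b)
W=pts(c)[...,2]*1000;x,y,w,h=b
print('corner z',[np.nanmedian(W[y+dy-2:y+dy+3,x+dx-2:x+dx+3]).round(1) for dx in(4,w-5) for dy in(4,h-6)])
print('cover',tray(t,148,206,z=16,half=26))
# fin: dark within cover
gm=t['color'].max(2);s=gm[190:222,136:162];print(np.argwhere(s<60).shape)
print(to(467,388,240,83.3))
E
```

```text
(28.1, [596.7, 35.2, 307.1], [179.8, -0.2, 83.6], [-0.2, 0.3, -0.5], 90.2)
[593.8  35.9 123.5  59.9  -6.5] [221, 105, 64, 124]
corner z [np.float64(147.5), np.float64(149.0), np.float64(148.9), np.float64(148.8)]
cover (array([469.2, 388.6, 124.6,  60.6,  -7.6]), [137, 188, 22, 37])
(272, 2)
([335.9, -168.4, 67.9], 0.005)
```

Emit:
move_arm(
  plan=[
    {"translation": [336,-168,68],"twist": 0.02},
    {"translation": [336,-168,68],"twist": 0.02},
    {"translation": [336,-168,68],"twist": 0.02},
    {"translation": [336,-168,68],"twist": 0.02},
    {"translation": [336,-168,68],"twist": 0.02},
    {"translation": [336,-168,68],"twist": 0.02},
    {"translation": [336,-168,68],"twist": 0.02},
    {"translation": [336,-168,68],"twist": 0.02},
    {"translation": [336,-168,68],"twist": 0.02},
    {"translation": [336,-168,68],"twist": 0.02},
  ],
  hand=55,
)

```text
time: 29.15
ee_pos: [0.4662, 0.3877, 0.2372]
orientation: [180.0, -0.0, 82.6]
ft_force: [-0.5, -0.9, 0.3]
gripper_width: 0.58
```

Emit:
move_arm(
  plan=[
    {"translation": [0,0,0],"twist": 0},
    {"translation": [0,0,0],"twist": 0},
  ],
)

```text
time: 29.35
ee_pos: [0.4665, 0.3864, 0.2364]
orientation: [-180.0, 0.0, 82.5]
ft_force: [-0.1, 0.9, -0.2]
gripper_width: 0.578
```

```bash
python3 - <<'E'
from m import *
c=snap('wrist','w18.png');print(st())
g,b=tray(c,256,180,z=16,half=140);print(g,b);x,y,_,_,a=g
print(to(x,y,28,a+90))
E
```

```text
(29.4, [466.7, 386.5, 236.8], [-180.0, -0.0, 82.5], [0.3, 0.2, 0.5], 55.1)
[467.1 388.5 122.5  59.8  -7.5] [229, 113, 53, 106]
([2.0, 0.2, 208.8], -0.001)
```

View pics/w18.png

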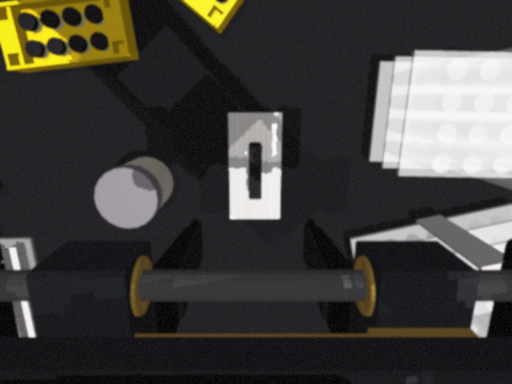

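Emit:
move_arm(
  plan=[
    {"translation": [2,-1,50],"twist": 0},
    {"translation": [2,-1,100],"twist": 0},
    {"translation": [2,-1,150],"twist": 0},
    {"translation": [2,-1,185],"twist": 0},
    {"translation": [2,-1,200],"twist": 0},
    {"translation": [2,-1,208],"twist": 0},
    {"translation": [2,-1,208],"twist": 0},
    {"translation": [2,-1,208],"twist": 0},
  ],
)

```text
time: 30.2
ee_pos: [0.4676, 0.3896, 0.0313]
orientation: [179.8, -0.2, 82.4]
ft_force: [0.6, 0.5, 0.9]
gripper_width: 0.579
```

Emit:
move_arm(
  plan=[
    {"translation": [0,0,0],"twist": 0},
    {"translation": [0,0,0],"twist": 0},
    {"translation": [0,0,0],"twist": 0},
    {"translation": [0,0,0],"twist": 0},
    {"translation": [0,0,0],"twist": 0},
    {"translation": [0,0,0],"twist": 0},
    {"translation": [0,0,0],"twist": 0},
    {"translation": [0,0,0],"twist": 0},
  ],
  hand=5,
  grip_force=30,
)

```text
time: 31.0
ee_pos: [0.4675, 0.3896, 0.0312]
orientation: [179.8, -0.2, 82.4]
ft_force: [0.2, 0.2, 1.3]
gripper_width: 0.15
```

Emit:
move_arm(
  plan=[
    {"translation": [0,0,-30],"twist": 0},
    {"translation": [0,0,-80],"twist": 0},
    {"translation": [0,0,-130],"twist": 0},
    {"translation": [0,0,-180],"twist": 0},
    {"translation": [0,0,-230],"twist": 0},
    {"translation": [0,0,-230],"twist": 0},
    {"translation": [0,0,-230],"twist": 0},
  ],
)

```text
time: 31.7
ee_pos: [0.4672, 0.3894, 0.2626]
orientation: [179.7, -0.3, 82.4]
ft_force: [0.2, -0.4, -2.9]
gripper_width: 0.144
```

```bash
python3 -c "
from m import *
c=snap('wrist','w19.png');print(st(),held(c,-13));print(to(595,35.8,255,83.5))
"
```

```text
(31.8, [466.3, 388.7, 259.9], [179.9, -0.1, 82.4], [-0.2, 0.2, -1.6], 13.6) (np.float64(123.0), [[-29.0, -61.6], [30.8, -61.6]], 'centre off tool y', np.float64(0.4))
([-332.9, 174.0, 4.7], -0.018)
```

Emit:
move_arm(
  plan=[
    {"translation": [-333,172,0],"twist": -0.018},
    {"translation": [-333,172,0],"twist": -0.018},
    {"translation": [-333,172,0],"twist": -0.018},
    {"translation": [-333,172,0],"twist": -0.018},
    {"translation": [-333,172,0],"twist": -0.018},
    {"translation": [-333,172,0],"twist": -0.018},
    {"translation": [-333,172,0],"twist": -0.018},
    {"translation": [-333,172,0],"twist": -0.018},
    {"translation": [-333,172,0],"twist": -0.018},
    {"translation": [-333,172,0],"twist": -0.018},
  ],
)

```text
time: 32.75
ee_pos: [0.5918, 0.0358, 0.2564]
orientation: [-179.8, -0.1, 83.4]
ft_force: [-0.4, 0.0, -1.9]
gripper_width: 0.147
```

Emit:
move_arm(
  plan=[
    {"translation": [0,0,30],"twist": 0},
    {"translation": [0,0,55],"twist": 0},
    {"translation": [0,0,55],"twist": 0},
    {"translation": [0,0,55],"twist": 0},
  ],
)

```text
time: 33.15
ee_pos: [0.5907, 0.0372, 0.2005]
orientation: [-179.6, -0.1, 83.5]
ft_force: [-0.1, -0.1, -0.3]
gripper_width: 0.146
```

```bash
python3 -c "
from m import *
c=snap('wrist','w20.png');print(st(),held(c,-15));print(to(593.3,35.8,171,83.5))
g,b=tray(c,256,180,z=190,half=120);print(g,b)"
```

```text
(33.2, [591.7, 36.9, 202.1], [-179.8, -0.1, 83.5], [0.3, -0.3, -1.5], 13.5) (np.float64(123.0), [[-29.4, -63.7], [29.8, -63.7]], 'centre off tool y', np.float64(-1.7))
([-1.0, 1.8, 31.1], -0.0)
[559.8  40.4  63.1  58.1  -6.6] [195, 123, 116, 118]
```

View pics/w20.png

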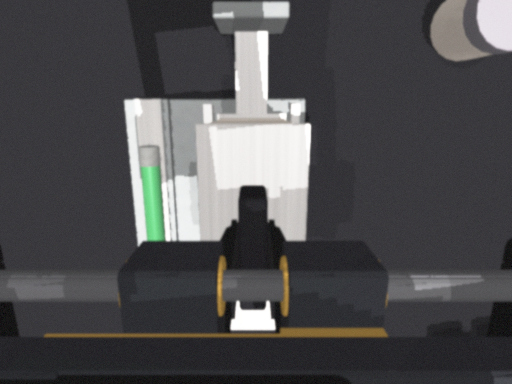

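The cover is held level over the stack, its near edge at row 123. Lowering it.

Emit:
move_arm(
  plan=[
    {"translation": [-1,2.5,0],"twist": 0},
    {"translation": [-1,2.5,5],"twist": 0},
    {"translation": [-1,2.5,10],"twist": 0},
    {"translation": [-1,2.5,15],"twist": 0},
    {"translation": [-1,2.5,18],"twist": 0},
    {"translation": [-1,2.5,21],"twist": 0},
  ],
)

```text
time: 33.8
ee_pos: [0.5938, 0.0356, 0.1805]
orientation: [-179.8, -0.1, 83.5]
ft_force: [0.8, 0.4, -1.9]
gripper_width: 0.146
```

Emit:
move_arm(
  plan=[
    {"translation": [0,0,3],"twist": 0},
    {"translation": [0,0,6],"twist": 0},
    {"translation": [0,0,9],"twist": 0},
    {"translation": [0,0,10],"twist": 0},
  ],
)

```text
time: 34.2
ee_pos: [0.5941, 0.0356, 0.1713]
orientation: [-179.8, -0.1, 83.5]
ft_force: [-2.6, 0.4, 5.3]
gripper_width: 0.142
```

Emit:
move_arm(
  plan=[
    {"translation": [0,0,0],"twist": 0},
    {"translation": [0,0,0],"twist": 0},
    {"translation": [0,0,0],"twist": 0},
    {"translation": [0,0,0],"twist": 0},
    {"translation": [0,0,-20],"twist": 0},
    {"translation": [0,0,-70],"twist": 0},
    {"translation": [0,0,-120],"twist": 0},
    {"translation": [0,0,-150],"twist": 0},
    {"translation": [0,0,-150],"twist": 0},
    {"translation": [0,0,-150],"twist": 0},
  ],
  hand=50,
)

```text
time: 35.2
ee_pos: [0.5948, 0.0353, 0.322]
orientation: [-179.9, -0.1, 83.5]
ft_force: [-0.1, -0.4, 0.0]
gripper_width: 0.525
```

```bash
python3 - <<'E'
from m import *
c=snap('wrist','w21.png');print(st())
g,b=tray(c,250,180,z=156,half=110);print(g,b)
W=pts(c)[...,2]*1000;x,y,w,h=b
print('corner z',[np.nanmedian(W[y+dy-3:y+dy+4,x+dx-3:x+dx+4]).round(1) for dx in(9,w-10) for dy in(9,h-10)])
Wp=pts(c);hm=(Wp[...,2]>.068)&(Wp[...,2]<.082);hm[:, :200]=0;hm[:,310:]=0;hm[80:]=0;print('handle',rect(Wp[hm][:,:2]),hm.sum())
print(to(405,55.5,320,83.6))
i=snap('scene')['color'][130:300,200:330];cv2.imwrite('pics/s21.png',cv2.resize(i,None,fx=4,fy=3.5,interpolation=cv2.INTER_CUBIC))
E
```

```text
(35.2, [594.1, 35.3, 320.1], [-179.7, -0.1, 83.5], [-0.1, -0.8, -0.3], 50.2)
[593.4  35.5 122.6  59.8  -6.6] [221, 113, 63, 122]
corner z [np.float64(155.6), np.float64(155.7), np.float64(155.8), np.float64(155.7)]
handle [448.9  51.9  58.5  12.1  83.6] 662
([-1.4, -190.2, 1.0], -0.002)
```

View pics/s21.png

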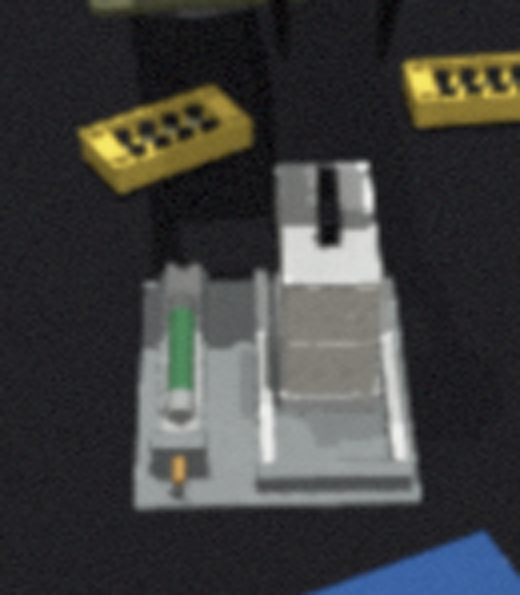

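The stack and cover are seated: cover top at 155.7 mm at all four corners (156 expected), centred on the stack. The carriage is about 48 mm out. Next I push the handle.

Emit:
move_arm(
  plan=[
    {"translation": [0,-195,0],"twist": 0},
    {"translation": [0,-195,0],"twist": 0},
    {"translation": [0,-195,0],"twist": 0},
    {"translation": [0,-195,0],"twist": 0},
    {"translation": [0,-195,50],"twist": 0},
    {"translation": [0,-195,100],"twist": 0},
    {"translation": [0,-195,150],"twist": 0},
    {"translation": [0,-195,200],"twist": 0},
    {"translation": [0,-195,250],"twist": 0},
    {"translation": [0,-195,268],"twist": 0},
  ],
  hand=28,
)

```text
time: 36.3
ee_pos: [0.392, 0.058, 0.0449]
orientation: [-178.9, 0.0, 83.5]
ft_force: [-0.3, 0.5, -1.1]
gripper_width: 0.294
```

Emit:
move_arm(
  plan=[
    {"translation": [0,0,0],"twist": 0},
    {"translation": [0,0,0],"twist": 0},
    {"translation": [0,10,0],"twist": 0},
    {"translation": [0,20,0],"twist": 0},
    {"translation": [0,25,0],"twist": 0},
    {"translation": [0,30,0],"twist": 0},
    {"translation": [0,35,0],"twist": 0},
  ],
)

```text
time: 37.0
ee_pos: [0.4277, 0.054, 0.0447]
orientation: [-178.9, -0.0, 83.5]
ft_force: [-0.4, 0.9, 0.0]
gripper_width: 0.295
```

```bash
python3 -c "
from m import *
print(st())"
```

```text
(37.0, [427.7, 54.0, 44.7], [-178.9, -0.0, 83.5], [-0.4, 0.9, 0.0], 28.0)
```

Emit:
move_arm(
  plan=[
    {"translation": [0,5,0],"twist": 0},
    {"translation": [0,10,0],"twist": 0},
    {"translation": [0,15,0],"twist": 0},
    {"translation": [0,20,0],"twist": 0},
    {"translation": [0,25,0],"twist": 0},
    {"translation": [0,30,0],"twist": 0},
    {"translation": [0,35,0],"twist": 0},
    {"translation": [0,40,0],"twist": 0},
    {"translation": [0,40,0],"twist": 0},
  ],
)

```text
time: 37.9
ee_pos: [0.4688, 0.0492, 0.0441]
orientation: [-179.1, -0.0, 83.5]
ft_force: [-0.5, -0.1, -0.1]
gripper_width: 0.294
```

Emit:
move_arm(
  plan=[
    {"translation": [0,3,0],"twist": 0},
    {"translation": [0,6,0],"twist": 0},
    {"translation": [0,6,0],"twist": 0},
  ],
)

```text
time: 38.2
ee_pos: [0.4752, 0.0484, 0.0438]
orientation: [-179.1, 0.0, 83.4]
ft_force: [-1.1, 0.2, 0.1]
gripper_width: 0.295
```

Emit:
move_arm(
  plan=[
    {"translation": [0,3,0],"twist": 0},
    {"translation": [0,6,0],"twist": 0},
    {"translation": [0,6,0],"twist": 0},
  ],
)

```text
time: 38.5
ee_pos: [0.4817, 0.0477, 0.0437]
orientation: [-179.2, 0.0, 83.4]
ft_force: [-1.5, 0.4, 0.2]
gripper_width: 0.295
```

```bash
python3 -c "
from m import *
c=snap('wrist','w22.png');t=snap('top');print(st())
W=pts(t);h=(W[...,2]>.068)&(W[...,2]<.082);h[:,:225]=0;h[:,262:]=0;h[:150]=0;h[225:]=0;print(rect(W[h][:,:2]),h.sum())
h=(W[...,2]>.145)&(W[...,2]<.165);h[:,:225]=0;h[:,270:]=0;h[:100]=0;h[225:]=0;print(rect(W[h][:,:2]),h.sum())
cv2.imwrite('pics/t22.png',cv2.resize(np.hstack([t['color'][100:230,215:300],c['color'][100:230,150:350]]),None,fx=2.8,fy=2.8))
"
```

```text
(38.6, [481.6, 47.6, 43.7], [-179.2, 0.0, 83.4], [0.7, 0.3, -0.4], 27.9)
[589.   31.8  67.1  27.  -69.4] 16
[577.1   9.  256.5 134.4  -9.6] 771
```

View pics/t22.png

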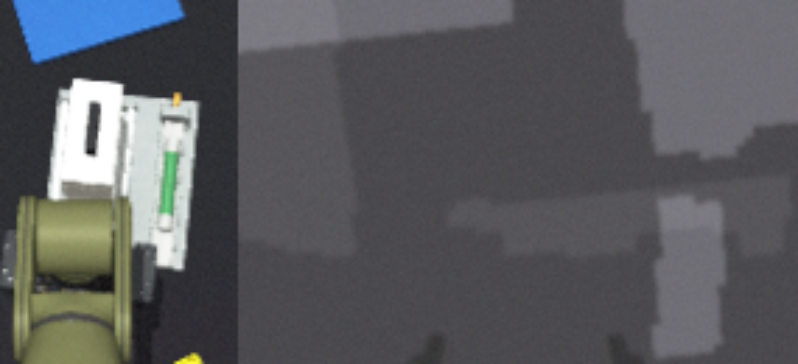

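```bash
python3 -c "
from m import *
t=dict(np.load('/tmp/top.npz'));a=tray(t,247,146,z=156,half=30)
import cv2
b={**t,'color':cv2.imread('pics/t17.png')}
print(a)
W=pts(t);print(np.round(W[136:176:6,248]*1000))
m=(t['color'].min(2)>140)&(W[...,2]>.148)&(W[...,2]<.163);m[:,:225]=0;m[:,270:]=0
v,u=np.nonzero(m);print(rect(ray(t,np.c_[u,v],156)/1000),u.min(),u.max(),v.min(),v.max())
"
```

```text
(array([646. ,  31.1, 125.7,  59.9,  -6.6]), [237, 128, 22, 38])
[[674.  28. 183.]
 [656.  28. 177.]
 [635.  28. 180.]
 [616.  29. 174.]
 [600.  29. 158.]
 [583.  29. 141.]
 [517.  28. 352.]]
[606.4  23.3 214.7  89.8   9.9] 237 269 128 187
```

The cover has moved to about (645, 31), so the carriage is coming along. I'll push until it meets the stop.

Emit:
move_arm(
  plan=[
    {"translation": [0,2,0],"twist": 0},
    {"translation": [0,4,0],"twist": 0},
    {"translation": [0,4,0],"twist": 0},
  ],
)

```text
time: 38.9
ee_pos: [0.4816, 0.0476, 0.0436]
orientation: [-178.5, 0.0, 83.5]
ft_force: [-18.3, 1.0, 14.0]
gripper_width: 0.297
```

Emit:
move_arm(
  plan=[
    {"translation": [0,2,0],"twist": 0},
    {"translation": [0,4,0],"twist": 0},
    {"translation": [0,4,0],"twist": 0},
  ],
)

```text
time: 39.2
ee_pos: [0.4813, 0.0477, 0.0435]
orientation: [-177.8, 0.1, 83.5]
ft_force: [-18.8, 1.3, 17.3]
gripper_width: 0.299
```

The carriage hit its hard stop (18 N, no further motion). Backing off and up.

Emit:
move_arm(
  plan=[
    {"translation": [0,-15,0],"twist": 0},
    {"translation": [0,-30,0],"twist": 0},
    {"translation": [0,-30,0],"twist": 0},
    {"translation": [0,-30,-50],"twist": 0},
    {"translation": [0,-30,-100],"twist": 0},
    {"translation": [0,-30,-150],"twist": 0},
    {"translation": [0,-30,-200],"twist": 0},
    {"translation": [0,-30,-200],"twist": 0},
  ],
  hand=0,
)

```text
time: 40.0
ee_pos: [0.4644, 0.0502, 0.2542]
orientation: [-178.8, -0.0, 83.5]
ft_force: [-0.1, 0.7, 0.7]
gripper_width: 0.004
```

Emit:
move_arm(
  plan=[
    {"translation": [0,0,0],"twist": 0.149},
    {"translation": [0,0,0],"twist": 0.299},
    {"translation": [0,0,0],"twist": 0.448},
    {"translation": [0,0,0],"twist": 0.598},
    {"translation": [0,0,0],"twist": 0.747},
    {"translation": [0,0,0],"twist": 0.897},
    {"translation": [0,0,0],"twist": 1.046},
    {"translation": [0,0,0],"twist": 1.196},
    {"translation": [0,0,0],"twist": 1.346},
    {"translation": [0,0,0],"twist": 1.495},
  ],
)

```text
time: 41.0
ee_pos: [0.4653, 0.05, 0.254]
orientation: [-179.9, 1.1, -2.5]
ft_force: [0.8, -0.0, 0.6]
gripper_width: 0.003
```

```bash
python3 -c "
from m import *
c=snap('wrist','w23.png');print(st(),to(505,-54,130,-6.4))
W=pts(c)*1000
hsv=cv2.cvtColor(c['color'],cv2.COLOR_BGR2HSV)
g=(hsv[...,0]>45)&(hsv[...,0]<85)&(hsv[...,1]>80)&(abs(W[...,2]-40)<12);v,u=np.nonzero(g);print(u.min(),u.max(),v.min(),v.max(),rect(W[g][:,:2]/1000)) if g.sum() else 0
"
```

```text
(41.0, [465.3, 50.0, 254.1], [-179.9, 1.1, -2.7], [0.3, -0.3, -0.7], 0.4) ([47.0, 102.2, 123.0], 0.064)
345 412 247 264 [606.6 -64.2  81.2  15.9  -6. ]
```

View pics/w23.png

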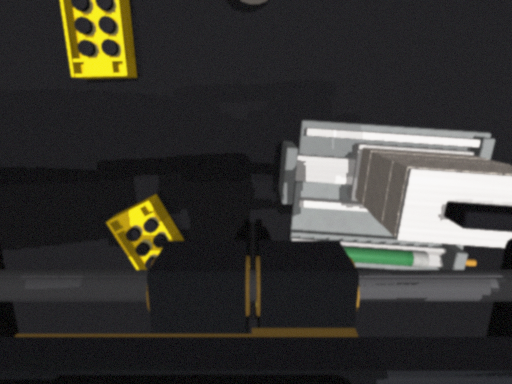

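Emit:
move_arm(
  plan=[
    {"translation": [47,102,0],"twist": 0.064},
    {"translation": [47,102,0],"twist": 0.064},
    {"translation": [47,102,0],"twist": 0.064},
    {"translation": [47,102,50],"twist": 0.064},
    {"translation": [47,102,100],"twist": 0.064},
    {"translation": [47,102,123],"twist": 0.064},
    {"translation": [47,102,123],"twist": 0.064},
    {"translation": [47,102,123],"twist": 0.064},
  ],
)

```text
time: 41.85
ee_pos: [0.5055, -0.0537, 0.1305]
orientation: [-180.0, 1.1, -6.3]
ft_force: [0.3, -0.3, 0.9]
gripper_width: 0.004
```

```bash
python3 -c "
from m import *
c=snap('wrist','w24.png');print(st(),to(508,-54,43,-6.4))
W=pts(c)*1000;print(W[150:240:10,330].round())"
```

```text
(41.9, [506.4, -53.9, 132.0], [-180.0, 0.9, -6.4], [0.5, 0.2, 0.9], 0.5) ([3.0, -0.1, 89.0], 0.001)
[[ 571.  -28.    8.]
 [ 570.  -37.    8.]
 [ 570.  -45.    7.]
 [ 568.  -51.   18.]
 [ 563.  -54.   40.]
 [ 562.  -61.   44.]
 [ 566.  -78.   17.]
 [ 568.  -90.    8.]
 [ 568. -103.    1.]]
```

Emit:
move_arm(
  plan=[
    {"translation": [2,0,40],"twist": 0},
    {"translation": [2,0,75],"twist": 0},
    {"translation": [2,0,89],"twist": 0},
    {"translation": [2,0,89],"twist": 0},
    {"translation": [2,0,89],"twist": 0},
  ],
)

```text
time: 42.4
ee_pos: [0.5086, -0.0542, 0.045]
orientation: [180.0, 0.7, -6.3]
ft_force: [0.2, -0.9, 0.5]
gripper_width: 0.006
```

Emit:
move_arm(
  plan=[
    {"translation": [5,0,0],"twist": 0},
    {"translation": [10,0,0],"twist": 0},
    {"translation": [15,0,0],"twist": 0},
    {"translation": [20,0,0],"twist": 0},
    {"translation": [24,0,0],"twist": 0},
    {"translation": [28,0,0],"twist": 0},
    {"translation": [32,0,0],"twist": 0},
    {"translation": [36,0,0],"twist": 0},
    {"translation": [38,0,0],"twist": 0},
    {"translation": [38,0,0],"twist": 0},
  ],
)

```text
time: 43.4
ee_pos: [0.5466, -0.0584, 0.0444]
orientation: [180.0, 0.7, -6.3]
ft_force: [-1.2, 0.5, 0.2]
gripper_width: 0.004
```

```bash
cat > col.py <<'E'
from m import *
t=snap('top');W=pts(t)*1000;hsv=cv2.cvtColor(t['color'],cv2.COLOR_BGR2HSV)
g=(hsv[...,0]>45)&(hsv[...,0]<85)&(hsv[...,1]>80);g[:120]=0;g[200:]=0;g[:,:262]=0;g[:,295:]=0
v,u=np.nonzero(g);print(st(),'green',rect(ray(t,np.c_[u,v],42)/1000),v.min(),v.max())
b=t['color'][:,:,:]
for r in range(136,160,1):
    q=W[r,268:292];k=np.nanargmax(q[:,2]);print(r,q[k].round(0).tolist(),t['color'][r,268+k].tolist(),end='; ')
E
python3 col.py
```

```text
Traceback (most recent call last):
  File "col.py", line 4, in <module>
    v,u=np.nonzero(g);print(st(),'green',rect(ray(t,np.c_[u,v],42)/1000),v.min(),v.max())
                                                                         ~~~~~^^
ValueError: zero-size array to reduction operation minimum which has no identity
```

Emit:
move_arm(
  plan=[
    {"translation": [3,0,0],"twist": 0},
    {"translation": [6,0,0],"twist": 0},
    {"translation": [8,0,0],"twist": 0},
    {"translation": [8,0,0],"twist": 0},
  ],
)

```text
time: 43.85
ee_pos: [0.555, -0.0594, 0.0444]
orientation: [180.0, 0.7, -6.3]
ft_force: [0.1, -0.6, -0.5]
gripper_width: 0.006
```

Emit:
move_arm(
  plan=[
    {"translation": [2,0,0],"twist": 0},
    {"translation": [4,0,0],"twist": 0},
    {"translation": [4,0,0],"twist": 0},
  ],
)

```text
time: 44.15
ee_pos: [0.5593, -0.0599, 0.0444]
orientation: [180.0, 0.7, -6.3]
ft_force: [0.8, 0.5, 0.7]
gripper_width: 0.004
```

Emit:
move_arm(
  plan=[
    {"translation": [2,0,0],"twist": 0},
    {"translation": [3,0,0],"twist": 0},
    {"translation": [3,0,0],"twist": 0},
  ],
)

```text
time: 44.45
ee_pos: [0.5627, -0.0603, 0.0444]
orientation: [180.0, 0.6, -6.3]
ft_force: [-0.4, -0.3, -0.2]
gripper_width: 0.005
```

```bash
cat > col.py <<'E'
from m import *
import sys
t=snap('scene',sys.argv[1]);W=pts(t)*1000;hsv=cv2.cvtColor(t['color'],cv2.COLOR_BGR2HSV)
g=(hsv[...,0]>45)&(hsv[...,0]<85)&(hsv[...,1]>80);g[:190]=0;g[280:]=0;g[:,:225]=0;g[:,262:]=0
v,u=np.nonzero(g);print(st(),'green',rect(ray(t,np.c_[u,v],42)/1000),v.min(),v.max())
cv2.imwrite('pics/c_'+sys.argv[1],cv2.resize(t['color'][170:290,215:320],None,fx=5,fy=5,interpolation=cv2.INTER_CUBIC))
E
python3 col.py s24.png
```

```text
(44.5, [562.6, -60.3, 44.4], [180.0, 0.6, -6.3], [0.3, -0.1, 0.3], 0.4) green [553.6 -79.2 209.2  61.4  -9.2] 190 245
```

View pics/c_s24.png

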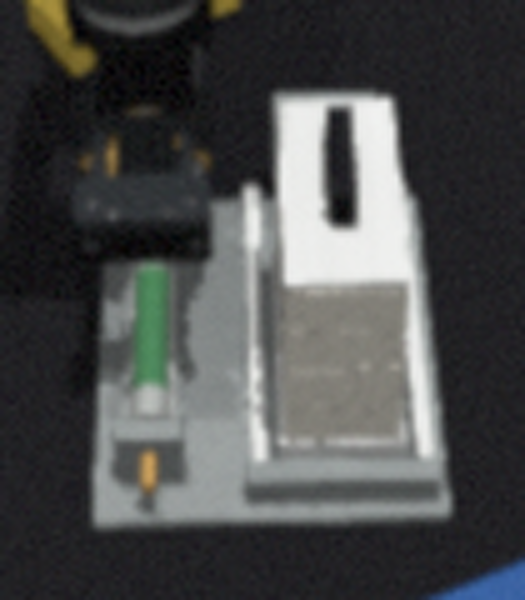

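The column tip is almost at the stop. A few more mm.

Emit:
move_arm(
  plan=[
    {"translation": [1,0,0],"twist": 0},
    {"translation": [2,0,0],"twist": 0},
    {"translation": [3,0,0],"twist": 0},
    {"translation": [3,0,0],"twist": 0},
  ],
)

```text
time: 44.9
ee_pos: [0.5658, -0.0606, 0.0444]
orientation: [180.0, 0.6, -6.3]
ft_force: [-1.6, -0.9, 0.1]
gripper_width: 0.005
```

Emit:
move_arm(
  plan=[
    {"translation": [1,0,0],"twist": 0},
    {"translation": [2,0,0],"twist": 0},
    {"translation": [3,0,0],"twist": 0},
    {"translation": [3,0,0],"twist": 0},
  ],
)

```text
time: 45.3
ee_pos: [0.5688, -0.061, 0.0444]
orientation: [180.0, 0.6, -6.3]
ft_force: [-1.0, 2.2, 0.8]
gripper_width: 0.007
```

```bash
python3 col.py s25.png; python3 -c "
import cv2,numpy as np
a=cv2.imread('pics/s24.png');b=cv2.imread('pics/s25.png')
for i in(a,b): print(i[235:262,244].mean(1).astype(int).tolist(), i[235:262,244,1].astype(int).tolist())"
```

```text
(45.4, [568.9, -61.0, 44.4], [180.0, 0.6, -6.3], [-1.3, 0.6, 0.6], 0.4) green [559.5 -79.2 209.4  67.4 -11.2] 191 247
[103, 100, 101, 102, 101, 102, 100, 101, 102, 104, 107, 132, 170, 181, 185, 184, 186, 165, 136, 148, 160, 157, 144, 102, 88, 110, 140] [137, 133, 135, 137, 136, 137, 134, 135, 137, 138, 138, 152, 178, 184, 187, 188, 188, 167, 139, 151, 163, 158, 145, 104, 91, 114, 147]
[100, 103, 103, 101, 102, 103, 98, 102, 100, 99, 101, 102, 108, 134, 173, 182, 182, 175, 164, 160, 159, 158, 141, 101, 88, 110, 137] [135, 137, 137, 135, 137, 138, 132, 136, 135, 134, 135, 136, 141, 153, 180, 186, 185, 177, 166, 162, 162, 161, 143, 103, 90, 115, 145]
```

Emit:
move_arm(
  plan=[
    {"translation": [1,0,0],"twist": 0},
    {"translation": [2,0,0],"twist": 0},
    {"translation": [2,0,0],"twist": 0},
    {"translation": [2,0,0],"twist": 0},
  ],
)

```text
time: 45.75
ee_pos: [0.569, -0.061, 0.0443]
orientation: [180.0, 0.9, -6.3]
ft_force: [-8.2, 1.3, 7.6]
gripper_width: 0.01
```

The column hit the stop: 8 N, no further motion. I'll withdraw and check everything.

Emit:
move_arm(
  plan=[
    {"translation": [-15,0,0],"twist": 0},
    {"translation": [-25,0,0],"twist": 0},
    {"translation": [-25,0,-50],"twist": 0},
    {"translation": [-25,0,-100],"twist": 0},
    {"translation": [-25,0,-150],"twist": 0},
    {"translation": [-25,0,-200],"twist": 0},
    {"translation": [-25,0,-250],"twist": 0},
    {"translation": [-25,0,-250],"twist": 0},
  ],
)

```text
time: 46.55
ee_pos: [0.5517, -0.0593, 0.3048]
orientation: [179.9, -0.1, -6.3]
ft_force: [-0.3, -0.4, 0.7]
gripper_width: 0.004
```

Emit:
move_arm(
  plan=[
    {"translation": [-50,0,0],"twist": 0},
    {"translation": [-100,50,0],"twist": 0},
    {"translation": [-120,100,0],"twist": 0},
    {"translation": [-120,150,0],"twist": 0},
    {"translation": [-120,200,0],"twist": 0},
    {"translation": [-120,200,0],"twist": 0},
  ],
)

```text
time: 47.15
ee_pos: [0.4092, -0.2479, 0.3045]
orientation: [179.8, -0.1, -6.5]
ft_force: [0.3, 1.7, -0.1]
gripper_width: 0.007
```

```bash
python3 col.py s26.png; python3 - <<'E'
from m import *
t=snap('top','t26.png');g,b=tray(t,247,146,z=156,half=30);print(g,b)
s=dict(np.load('/tmp/scene.npz'));print(s['color'][235:262,244].mean(1).astype(int).tolist())
W=pts(t)*1000;x,y,w,h=b
print('cover z',[np.nanmedian(W[y+dy-2:y+dy+3,x+dx-2:x+dx+3,2]).round(1) for dx in(4,w-5) for dy in(4,h-6)])
h=(abs(W[...,2]-75)<7);h[:,:225]=0;h[:,262:]=0;h[:170]=0;h[225:]=0;print('handle',rect(W[h][:,:2]/1000),h.sum())
for n,(u,v) in dict(beaker=(333,209),bottle=(367,162),jar=(184,204)).items(): print(n,np.nanmax(W[v-15:v+15,u-12:u+12,2]).round())
q=np.hstack([cv2.resize(t['color'][110:240,215:300],None,fx=4,fy=4),cv2.resize(s['color'][170:290,215:320],(455,520))]);cv2.imwrite('pics/f26.png',q[:,:800])
E
```

```text
(47.2, [409.1, -249.3, 304.3], [179.8, -0.1, -6.6], [-0.7, -1.1, 0.1], 0.7) green [631.  -69.2  73.   13.2  -5.7] 226 247
[645.3  31.3 126.8  60.   -6.4] [237, 128, 22, 39]
[103, 102, 102, 101, 102, 102, 103, 102, 103, 103, 102, 104, 110, 136, 172, 183, 182, 178, 163, 161, 161, 158, 145, 103, 92, 114, 140]
cover z [np.float64(154.5), np.float64(157.3), np.float64(156.3), np.float64(153.5)]
handle [541.5  42.7  92.8  56.5  -7.4] 67
beaker 636.0
bottle 631.0
jar 85.0
```

View pics/f26.png

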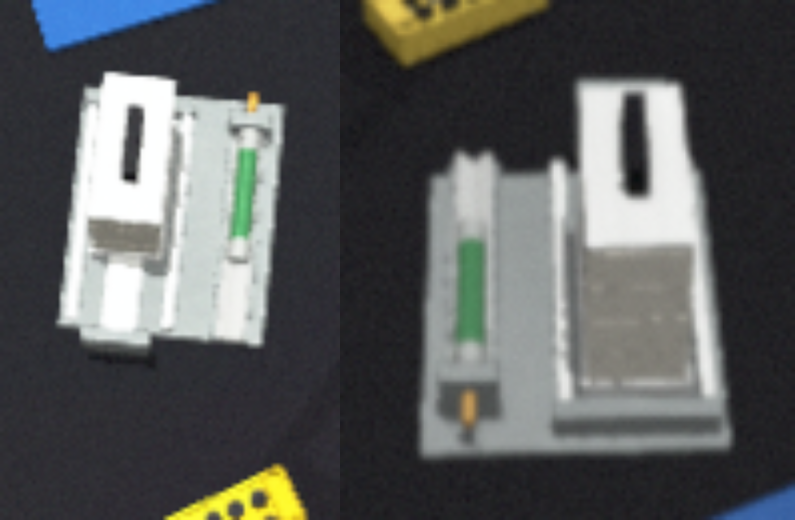

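The column touches the stop (gap gone at px (244,252) in the scene view), the carriage is against its stop, and the covered stack is level.

```bash
python3 -c "
from h import *
print(hand_in())"
```

```text
the job is handed in; nothing more can be done
None
```

I stacked all four white trays on the carriage, seated the cover on top and pushed the carriage home. I then pushed the glass column to its end stop and handed the job in at about 47 s of robot time. No verdict was reported.

**What the last checks showed**
- **Stack and cover:** before the push, the cover plate read 155.7 mm at all four corners (156 expected) and was centred on the stack to about 1 mm. After the push the top camera read 153.5–157.3 mm at the corners, with yaw −6.4°, in line with the sampler.
- **Carriage:** it stopped hard at about 18 N with no further motion. The cover had moved from x 593 mm to 645 mm. My estimate of home was 641 mm, and I put the difference down to camera and estimate error.
- **Column:** pushing stopped at about 8 N with no further motion, and the gap to the stop is gone in the scene view.
- **Robot:** withdrawn to about 30 cm above the bench, touching nothing.

**Checks that failed or disagreed**
- The final height readings for the bottle and beaker were blocked by the arm, so they confirm nothing. I never touched either one. The jar read about 85 mm, roughly its 75 mm height, so it is still upright.
- The last attempt to locate the handle from the top camera did not isolate it. The carriage result rests on the hard stop and the cover's position.

One tray was knocked about 3 cm aside during the run, and I measured it again before picking it up.

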